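# Set up the glue double boiler

## Task

Set up the empty double boiler for hide glue on the hotplate, building it from the bottom up: first the saucepan centred on the round heating plate, then the wooden cross trivet lying flat in the middle of the pan, then the white crock standing upright on the trivet in the middle, and last the wooden lid seated fully home on the crock. Set each piece down rather than dropping it, let go of it before fetching the next, and leave the tin, the squeeze bottle and the granule jar standing where they are.

Things in the scene. Friction and masses are not known exactly. Their poses are not given: they have to be found in the camera images.
- hotplate: White square single hotplate, fixed to the bench, 190 x 190 mm, its enamelled top 54 mm high, black dial on its front (its -x side). Origin under its centre on the bench, z up.
- plate_top (a point): Centre of the hotplate's dark round heating plate (140 mm diameter, flat), on its upper surface, 68 mm above the bench.
- saucepan: Small round aluminium saucepan, loose, empty, about 0.2 kg: outside diameter 124 mm, 55 mm high, wall 3 mm (inside diameter 118 mm), floor 3 mm thick. One black stick handle, level, points along the pan's own -x: a bar 18 mm wide (y), 12 mm high, its middle 44 mm above the pan's underside (38 to 50 mm), running from 72 to 176 mm from the pan's axis (a bracket joins it to the pan). Origin: centre of the underside, z up.
- trivet: Trivet of light wood, loose, 40 g: two equal bars crossing at right angles like a plus sign, each 84 mm long and 14 mm wide, 20 mm high. The bars lie along its own x and y. Origin: centre of the underside, z up; it lies flat on the rubber bench mat (4 mm thick) at the start. It can be held by one arm of the cross.
- crock: White ceramic straight-sided crock, open at the top, empty, about 0.22 kg: outside diameter 60 mm, 95 mm high, wall 3.5 mm (mouth 53 mm), bottom 6 mm thick. Stands upright on the rubber bench mat (4 mm thick). Origin: centre of the underside, z up.
- lid: Round turned lid of dark wood, 50 g: from the bottom a plug 44 mm in diameter (tapering to 38 mm at its foot) and 8 mm deep that drops into the crock's mouth, a flange 66 mm in diameter from 8 to 17 mm, and a knob on top, 24 mm in diameter from 28 to 38 mm above the underside (total height 41 mm). Stands on its plug on the rubber bench mat (4 mm thick), knob up. Origin: centre of the plug's underside, z up; when seated this is 87 mm above the crock's underside.
- tin: Bystander: squat closed tin with a brass-coloured lid, 61 mm in diameter, 48 mm high, standing on the bench mat with the trivet, crock and lid: the four stand at the corners of a square of about 110 mm side, roughly parallel to the bench, in any order. To be left alone. Origin: centre of the underside.
- squeeze_bottle: Bystander: white plastic squeeze bottle with a pointed nozzle, 48 mm in diameter, 145 mm high. To be left alone. Origin: centre of the underside.
- granule_jar: Bystander: amber jar with a black screw cap, 66 mm in diameter, 88 mm high. To be left alone. Origin: centre of the underside.
Not all that is in view belongs to the job. Of the things shaped like the trivet, the wood one is meant.

How it is judged:
On the way, in this order (a step that is already met when the one before it is completed fails the run):
1. the saucepan stands centred on the heating plate and is let go (horizontal distance between saucepan and plate_top below 0.014 m and z of saucepan in the frame of plate_top between -0.004 and 0.004 m and angle between saucepan's own z axis and vertical below 0.06 rad and contact force between the fingers and saucepan below 0.05 N and linear speed of saucepan below 0.03 m/s), for 0.2 s.
2. the trivet lies flat in the middle of the pan and is let go (horizontal distance between saucepan and plate_top below 0.014 m and z of saucepan in the frame of plate_top between -0.004 and 0.004 m and angle between saucepan's own z axis and vertical below 0.06 rad and horizontal distance between trivet and saucepan below 0.014 m and z of trivet in the frame of saucepan between -0.001 and 0.007 m and angle between trivet's own z axis and vertical below 0.08 rad and contact force between the fingers and trivet below 0.05 N and linear speed of trivet below 0.03 m/s), for 0.2 s.
3. the crock stands upright on the trivet and is let go (horizontal distance between saucepan and plate_top below 0.014 m and z of saucepan in the frame of plate_top between -0.004 and 0.004 m and angle between saucepan's own z axis and vertical below 0.06 rad and horizontal distance between trivet and saucepan below 0.014 m and z of trivet in the frame of saucepan between -0.001 and 0.007 m and angle between each of trivet, crock's own z axis and vertical below 0.08 rad and horizontal distance between crock and saucepan below 0.015 m and z of crock in the frame of trivet between 0.016 and 0.024 m and contact force between the fingers and crock below 0.05 N and linear speed of crock below 0.03 m/s), for 0.2 s.
4. the lid is seated on the crock and is let go (horizontal distance between saucepan and plate_top below 0.014 m and z of saucepan in the frame of plate_top between -0.004 and 0.004 m and angle between saucepan's own z axis and vertical below 0.06 rad and horizontal distance between trivet and saucepan below 0.014 m and z of trivet in the frame of saucepan between -0.001 and 0.007 m and angle between each of trivet, crock's own z axis and vertical below 0.08 rad and horizontal distance between crock and saucepan below 0.015 m and z of crock in the frame of trivet between 0.016 and 0.024 m and horizontal distance between lid and crock below 0.01 m and z of lid in the frame of crock between 0.083 and 0.091 m and angle between lid's own z axis and vertical below 0.12 rad and contact force between the fingers and lid below 0.05 N and linear speed of lid below 0.03 m/s), for 0.2 s.
At the end, for the whole second after the job is handed in: Pan flat on the heating plate within 14 mm of its centre; trivet flat on the pan floor within 14 mm of the pan axis; crock upright on the trivet within 15 mm of the pan axis; lid plug down in the crock mouth, flange on the rim; all released and at rest (all of step 4 and contact force between the fingers and saucepan below 0.05 N and linear speed of each of saucepan, trivet, crock below 0.03 m/s and contact force between the fingers and trivet below 0.05 N and contact force between the fingers and crock below 0.05 N); the robot touches nothing.
It fails at once if the tin is pushed more than 25 mm or knocked over (distance of tin from where it was at the start of the episode above 0.025 m or angle between tin's own z axis and vertical above 0.5 rad).
It fails at once if the squeeze bottle is pushed more than 25 mm or knocked over (distance of squeeze_bottle from where it was at the start of the episode above 0.025 m or angle between squeeze_bottle's own z axis and vertical above 0.5 rad).
It fails at once if the jar of granules is pushed more than 25 mm or knocked over (distance of granule_jar from where it was at the start of the episode above 0.025 m or angle between granule_jar's own z axis and vertical above 0.5 rad).
It fails at once if the saucepan, trivet, crock or lid is dropped (from more than about 20 mm) ((contact force between the fingers and saucepan below 0.01 N and linear speed of saucepan above 0.65 m/s) or (contact force between the fingers and trivet below 0.01 N and linear speed of trivet above 0.65 m/s) or (contact force between the fingers and crock below 0.01 N and linear speed of crock above 0.65 m/s) or (contact force between the fingers and lid below 0.01 N and linear speed of lid above 0.65 m/s)).
It also fails if it takes over 128 s, if anything falls off the work surface, if the arm or the gripper's body presses on something with over 40 N, if the wrist force passes 120 N, or if a joint passes its speed limit or range.

## Robot

A 6-joint arm with a two-finger parallel gripper is mounted at the origin on the work surface. World frame = base frame: x ahead of the robot, y to its left, z up, the work surface at z = 0. Lengths are in m, angles in rad, forces in N, time in s.
With the tool pointing down it reaches from about 0.375 to 0.9 m from the base axis. Payload 3.1 kg.
Tool frame: the origin (TCP) lies midway between the tips of the shut fingers; the grasp point (between the pads) lies 19 mm behind it; z points along the fingers, y is the line along which they close (so a half turn about z gives the same grasp; the last joint's range is limited). The gripper opens to 85 mm and grips with 20 to 120 N. Pads are 22 mm wide; open, the fingers measure 114 mm over their backs; the gripper's body (76 mm by 85 mm) begins 54 mm behind the grasp point. The pads swing forward as they close: fully open they stand 13 mm farther back than shut.
Start: joints at [0.998, 0.527, 1.433, -0, 1.181, -0.178], TCP at [0.24, 0.577, 0.201] pointing down, gripper open.
Joint ranges: [-3.08, 3.08], [-0.75, 2.2], [0.22, 2.44], [-1.43, 4.57], [0, 2.65], [-2.85, 2.85]. Speed limits (rad/s): [2.79, 2.79, 3.14, 3.14, 3.14, 3.14].

## Interface

Orientations are given as a unit quaternion [x, y, z, w].
In Python, from station import manip gives the robot as it stands. The module is installed in compiled form; this text tells all that it offers.
- The arm moves only by the tool apply_moves, never from a script. Its arguments are lists of equal length, an entry for each row: "claw": the gripper's target within -1 to 1 (fully open at 1, half-way at 0, shut at -1); "travel": the shift along the tool's x, y, z scaled (see below), a list of three; "turn": the turn, a rotation vector about the tool's x, y, z scaled (see below), a list of three. In form: {"claw": [claw, ...], "travel": [[dx, dy, dz], ...], "turn": [[rx, ry, rz], ...]}. A call has 1 to 5 rows; each row is the pose to reach, as a shift and turn from the pose commanded when the call began, along the tool's axes at that moment, turning the shorter way round; what a row does not reach only later rows make up. The controller multiplies each number of a shift by 800 mm and each number of a turn by 180 degrees. A row lasts 1/12 s, in which the tool goes at most 41.7 mm and 7.16 degrees, less where a joint would pass 70% of its speed; a pose out of reach is approached as far as the arm can. A call with a number of a shift or a turn outside -1 to 1 is refused whole. A call with a gripper value outside its range is refused whole. The fingers move at their own pace and stop on an object; "newtons" is the grip in N (left out, the last holds). Time passes only in rows, so rows that repeat a pose let the fingers close. It gives the time, the measured TCP pose, the force, the opening and the grip force at its end, in the units of the state.
- manip.sense(): the state, without advancing time (a new reading comes with each control period).
- manip.snapshot(name): name is "side" or "top" or "wrist"; returns a dict with "pixels" (420x560x3 uint8, red, green, blue), "depth" (420x560 float32, m along the optical axis (not along the pixel's ray), 0 where there is no reading), "intrinsics" (3x3 intrinsics, pixels), "R" (3x3) and "t" (3): a world point X has camera coordinates R X + t. Camera axes: x right, y down, z forward; pixel columns grow to the right and rows downward; lengths in m; the calibration is good to about 2 mm. A picture is of the moment at which its call begins.
- manip.sign_off(): hands the job in; it is judged then, once.
The state is a dict: "t": time; "q": joint angles; "qd": joint speeds; "tau": joint torques, N m; "tcp_pos": TCP position; "tool_rot": TCP orientation; "force": force on the tool from outside, world axes, zero at the start; "ft_torque": the same for the moment, N m; "finger_gap": opening from 0.0 (shut) to 1.0 (fully open); "gripper_force": force on a finger pad.
Only numpy, scipy, OpenCV 4.12 (cv2) and the standard library are available. Lean on these libraries where they do the work, as an engineer would, in place of code of your own. Each camera call takes 0.05 s, during which the arm holds its last target. There are 200 camera calls.

## Working session

There is one attempt and no reset: what is moved stays moved. The work goes in short steps, Python scripts to look and compute and a tool call to move; the robot and the scene stay as the last step left them, time stands still between calls to the robot, and variables do not carry over. Pictures are saved under pics/ and viewed, at most 14 in all, crops included, and the job is handed in when it is done.

Besides the shell and the picture viewer there is one more tool, called after "Request:" by a JSON object that holds its "method" and its "body". apply_moves: Moves the arm, as the interface text tells. Shifts and turns lie within -1 to 1; 1 stands for 800 mm of shift or 180 degrees of turn. Its arguments: {"type":"object","properties":{"claw":{"type":"array","items":{"type":"number"}},"travel":{"type":"array","items":{"type":"array","items":{"type":"number"}}},"turn":{"type":"array","items":{"type":"array","items":{"type":"number"}}},"newtons":{"type":"number"}},"required":["claw","travel","turn"]}

```bash
mkdir -p pics; cat > h.py <<'E'
import numpy as np, cv2
from station import manip
def snap(n):
    s=manip.snapshot(n); return s
def save(s,f,crop=None,k=1):
    im=cv2.cvtColor(s["pixels"],cv2.COLOR_RGB2BGR)
    if crop: a,b,c,d=crop; im=im[b:d,a:c]
    if k!=1: im=cv2.resize(im,None,fx=k,fy=k,interpolation=cv2.INTER_CUBIC)
    cv2.imwrite("pics/"+f,im)
def ray(s,u,v,z):
    d=s["R"].T@(np.linalg.inv(s["intrinsics"])@np.array([u,v,1.])); c=-s["R"].T@s["t"]
    return c+d*(z-c[2])/d[2]
def cloud(s):
    v,u=np.mgrid[0:420,0:560]; K=s["intrinsics"]; d=s["depth"]
    P=np.stack([(u-K[0,2])/K[0,0]*d,(v-K[1,2])/K[1,1]*d,d],-1)
    return (P-s["t"])@s["R"]
E
python3 - <<'E'
from h import *
for n in("top","side"):
    s=snap(n); save(s,n+"1.png"); np.savez("%s1.npz"%n,**s)
    print(n,-s["R"].T@s["t"],s["R"][2])
print(manip.sense())
E
```

```text
top [0.32914773 0.00352142 0.88750556] [ 0.16336434 -0.00214157 -0.98656348]
side [ 0.13035921 -0.77804047  0.65115382] [ 0.35567697  0.75292068 -0.55371865]
{'t': 0.1, 'q': array([ 9.97461115e-01,  5.28436450e-01,  1.43376633e+00, -5.54223882e-06,
        1.18139928e+00, -1.78511984e-01]), 'qd': array([ 2.42434976e-05, -3.82258879e-03, -3.53262707e-03, -8.37040196e-04,
        9.86121598e-04, -6.36372168e-04]), 'tau': array([-1.79840704e-04, -4.43308139e+01, -1.78586465e+01, -2.26752827e-04,
        3.90709582e-03, -1.32507679e-06]), 'tcp_pos': array([0.23999777, 0.57632433, 0.19989516]), 'tool_rot': array([ 1.96130744e-01,  9.80577239e-01, -9.35484952e-04, -3.66474991e-04]), 'force': array([ 0.7462728 , -0.06250523,  0.28325222]), 'ft_torque': array([0.00822227, 0.04735183, 0.03908483]), 'gripper_force': 0.0, 'finger_gap': 1.0035698721604893}
```

View pics/top1.png

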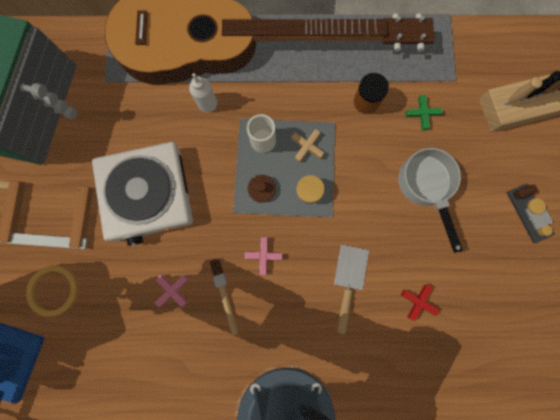

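View pics/side1.png

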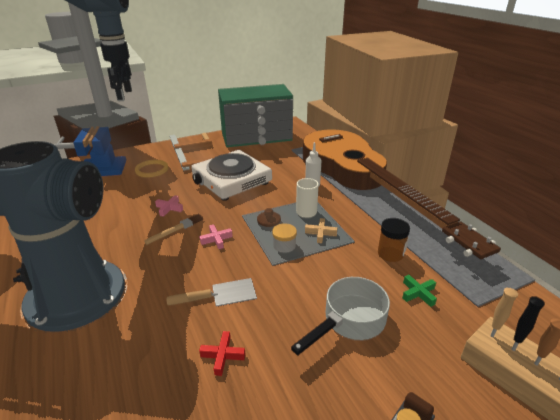

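The top view shows the pan at (430,177) with its handle towards (452,235), the hotplate at (137,188), crock at (262,133), lid at (262,188), tin at (311,189), bottle at (204,95) and jar at (371,92).
Cross-shaped candidates are wood (308,146) on the mat, pink (263,256), magenta (172,291), red (420,302) and green (425,112). I choose the wood one at (308,146).

```bash
python3 - <<'E'
from h import *
s=dict(np.load("top1.npz")); P=cloud(s); im=s["pixels"]; hsv=cv2.cvtColor(im,cv2.COLOR_RGB2HSV)
save(s,"crop_mat.png",(225,105,350,225),4)
def sel(u0,v0,u1,v1,zl,zh):
    m=np.zeros((420,560),bool); m[v0:v1,u0:u1]=1
    return m&(P[...,2]>zl)&(P[...,2]<zh)
def circ(name,m):
    p=P[m][:,:2].astype(np.float32); c,r=cv2.minEnclosingCircle(p)
    print(name,m.sum(),"mean",p.mean(0).round(4),"encl",np.round(c,4),"r",round(r,4),"z",np.median(P[m][:,2]).round(4),P[m][:,2].max().round(4))
circ("crock rim",sel(240,108,282,158,.09,.11))
circ("lid flange",sel(244,170,280,206,.017,.03)); circ("lid knob",sel(244,170,280,206,.036,.06))
circ("tin",sel(290,170,332,210,.045,.06))
circ("bottle",sel(185,65,222,115,.05,.17)); circ("jar",sel(350,68,392,118,.08,.1))
circ("pan rim",sel(390,140,470,205,.051,.06)); 
circ("plate",sel(90,140,195,240,.063,.075)); circ("hot top",sel(90,140,200,245,.048,.059))
m=sel(435,200,470,255,.035,.06); circ("handle",m)
p=P[m][:,:2];print("handle rect",cv2.minAreaRect(p.astype(np.float32)))
m=sel(288,126,328,166,.015,.035); circ("trivet",m); 
print("rect",cv2.minAreaRect(P[m][:,:2].astype(np.float32)))
# ray-based ellipse of dark plate & pan
for (nm,z,box,zl,zh) in(("panall",.055,(385,135,475,215),.048,.06),("plate",.068,(90,140,195,240),.063,.075)):
    m=sel(*box,zl,zh).astype(np.uint8); c=max(cv2.findContours(m,0,2)[0],key=cv2.contourArea); e=cv2.fitEllipse(cv2.convexHull(c)); print(nm,e,ray(s,*e[0],z))
E
```

```text
crock rim 199 mean [0.617  0.0515] encl [0.6164 0.052 ] r 0.0306 z 0.0981 0.1038
lid flange 523 mean [0.499  0.0533] encl [0.5003 0.0536] r 0.033 z 0.0208 0.0251
lid knob 92 mean [0.4989 0.0535] encl [0.4994 0.054 ] r 0.012 z 0.0444 0.0482
tin 585 mean [ 0.4922 -0.0559] encl [ 0.4928 -0.0562] r 0.0305 z 0.0517 0.0565
bottle 536 mean [0.7096 0.185 ] encl [0.7373 0.2   ] r 0.0505 z 0.0906 0.1462
jar 676 mean [ 0.714  -0.1976] encl [ 0.7156 -0.1984] r 0.0336 z 0.0878 0.0913
pan rim 329 mean [ 0.5134 -0.3294] encl [ 0.5159 -0.3286] r 0.0676 z 0.0538 0.0584
plate 3217 mean [0.49   0.3198] encl [0.4893 0.3199] r 0.0719 z 0.0681 0.0734
hot top 3581 mean [0.483 0.314] encl [0.4904 0.3197] r 0.1294 z 0.0539 0.059
handle 554 mean [ 0.4108 -0.3569] encl [ 0.4081 -0.3549] r 0.0595 z 0.0493 0.0556
handle rect ((0.41016140580177307, -0.36099937558174133), (0.11795437335968018, 0.028176259249448776), 19.09138298034668)
trivet 423 mean [ 0.6008 -0.053 ] encl [ 0.6014 -0.053 ] r 0.0421 z 0.0236 0.0283
rect ((0.6012693643569946, -0.05247867479920387), (0.06666544079780579, 0.06614235788583755), 9.146965980529785)
panall ((433.9823303222656, 179.5223846435547), (54.329166412353516, 69.6727066040039), 154.9903106689453) [ 0.50930804 -0.32935984  0.055     ]
plate ((137.24720764160156, 188.17539978027344), (61.950435638427734, 66.01832580566406), 58.9357795715332) [0.4897939  0.31958708 0.068     ]
```

View pics/crop_mat.png

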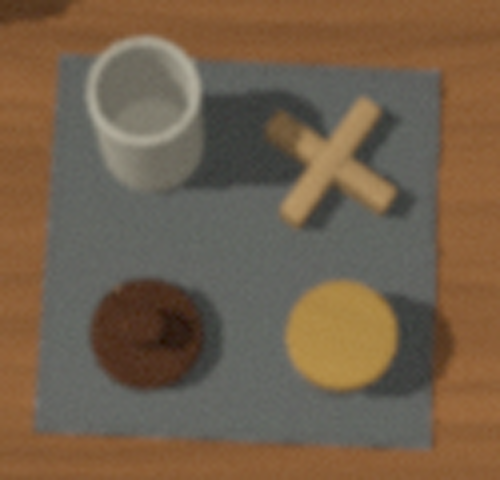

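The crop shows the light-wood cross at crop (333,162), which is full-frame (308,146), with one arm towards the upper right. The crock, dark lid and brass tin are at the other corners, so the choice is confirmed.

```bash
cat >> h.py <<'E'
def yawof(st):
    from scipy.spatial.transform import Rotation as Ro
    R=Ro.from_quat(st["tool_rot"]).as_matrix(); return R,np.degrees(np.arctan2(R[1,1],R[0,1]))
def to(target,yaw=None,st=None):
    st=st or manip.sense(); R,y=yawof(st)
    d=R.T@(np.array(target)-st["tcp_pos"]); t=0 if yaw is None else (y-yaw+180)%360-180
    print("tcp",st["tcp_pos"].round(4),"yaw",round(y,2),"tiltz",R[:,2].round(4),"-> travel",(d/.8).round(4),"rows %.1f"%(np.linalg.norm(d)/.0417),"turn z",round(t/180,4),"rows %.1f"%(abs(t)/7.16))
E
python3 - <<'E'
from h import *
from scipy.optimize import least_squares as L
s=dict(np.load("top1.npz")); P=cloud(s)
m=np.zeros((420,560),bool); m[135:215,385:475]=1
m&=(P[...,2]>.049)&(P[...,2]<.062)
p=P[m][:,:2]; c=np.array([.516,-.325])
for i in range(6):
    d=np.hypot(*(p-c).T); q=p[(d>.052)&(d<.068)]
    c=L(lambda x:np.hypot(*(q-x).T)-.0605,c,loss="soft_l1",f_scale=.003).x
print("pan",c,len(q))
m[:]=0; m[195:258,430:475]=1; m&=(P[...,2]>.042)&(P[...,2]<.058)
h=P[m][:,:2]; r=np.hypot(*(h-c).T); h=h[(r>.08)&(r<.175)]; k=h.mean(0); w=np.linalg.svd(h-k)[2][0]; w*=np.sign(w@(k-c))
print("handle dir",np.degrees(np.arctan2(w[1],w[0])),"radial",np.degrees(np.arctan2(*(k-c)[::-1])), "r",np.hypot(*(k-c)))
m[:]=0; m[126:166,288:328]=1; m&=(P[...,2]>.015)&(P[...,2]<.035)
t=P[m][:,:2]-[.6012,-.0527]; r=np.hypot(*t.T); a=np.degrees(np.arctan2(t[:,1],t[:,0]))[r>.02]
print("trivet angle mod90",np.degrees(np.angle(np.exp(4j*np.radians(a)).mean()))/4)
g=c+.09*w; print("grasp",g)
to([.48,.25,.2],-73); 
E
```

```text
pan [ 0.520774   -0.32690732] 363
handle dir -163.95089836273573 radial -164.45361718231115 r 0.12749766936208037
trivet angle mod90 -35.627866531353256
grasp [ 0.43428173 -0.35178881]
tcp [0.24   0.5763 0.1999] yaw 67.38 tiltz [-0.0011 -0.0017 -1.    ] -> travel [-4.338e-01 -2.611e-01  2.000e-04] rows 9.7 turn z 0.7799 rows 19.6
```

Request:
{"method": "apply_moves", "body": {"claw": [1, 1, 1, 1, 1], "travel": [[-0.2, -0.12, 0], [-0.2, -0.12, 0], [-0.2, -0.12, 0], [-0.2, -0.12, 0], [-0.2, -0.12, 0]], "turn": [[0, 0, 0], [0, 0, 0], [0, 0, 0], [0, 0, 0], [0, 0, 0]]}}

```text
t: 0.52
tcp_pos: [0.3529, 0.4231, 0.2003]
tool_rot: [0.197, 0.98, -0.001, 0.0]
force: [0.6, 0.5, -1.1]
finger_gap: 0.994
gripper_force: 0.0
```

Request:
{"method": "apply_moves", "body": {"claw": [1, 1, 1, 1, 1], "travel": [[-0.2, -0.12, 0], [-0.2, -0.12, 0], [-0.2, -0.12, 0], [-0.2, -0.12, 0], [-0.2, -0.12, 0]], "turn": [[0, 0, 0], [0, 0, 0], [0, 0, 0], [0, 0, 0], [0, 0, 0]]}}

```text
t: 0.93
tcp_pos: [0.4645, 0.273, 0.2006]
tool_rot: [0.198, 0.98, -0.001, 0.001]
force: [-0.5, 0.8, -0.4]
finger_gap: 0.999
gripper_force: 0.0
```

Request:
{"method": "apply_moves", "body": {"claw": [1, 1, 1, 1, 1], "travel": [[0, 0, 0], [0, 0, 0], [0, 0, 0], [0, 0, 0], [0, 0, 0]], "turn": [[0, 0, 0.19], [0, 0, 0.19], [0, 0, 0.19], [0, 0, 0.19], [0, 0, 0.19]]}}

```text
t: 1.35
tcp_pos: [0.4616, 0.2762, 0.2004]
tool_rot: [0.478, 0.878, -0.0, -0.0]
force: [-0.5, 0.0, -0.2]
finger_gap: 0.997
gripper_force: 0.0
```

Request:
{"method": "apply_moves", "body": {"claw": [1, 1, 1, 1, 1], "travel": [[0, 0, 0], [0, 0, 0], [0, 0, 0], [0, 0, 0], [0, 0, 0]], "turn": [[0, 0, 0.19], [0, 0, 0.19], [0, 0, 0.19], [0, 0, 0.19], [0, 0, 0.19]]}}

```text
t: 1.77
tcp_pos: [0.4615, 0.2765, 0.2004]
tool_rot: [0.715, 0.699, -0.0, -0.0]
force: [-0.6, 0.3, 0.8]
finger_gap: 0.998
gripper_force: 0.0
```

Request:
{"method": "apply_moves", "body": {"claw": [1, 1, 1, 1, 1], "travel": [[0, 0, 0], [0, 0, 0], [0, 0, 0], [0, 0, 0], [0, 0, 0]], "turn": [[0, 0, 0.19], [0, 0, 0.19], [0, 0, 0.19], [0, 0, 0.19], [0, 0, 0.19]]}}

```text
t: 2.18
tcp_pos: [0.4615, 0.2765, 0.2004]
tool_rot: [0.889, 0.457, -0.001, -0.0]
force: [-0.4, -0.6, 0.3]
finger_gap: 0.999
gripper_force: 0.0
```

Request:
{"method": "apply_moves", "body": {"claw": [1, 1, 1, 1, 1], "travel": [[0, 0, 0], [0, 0, 0], [0, 0, 0], [0, 0, 0], [0, 0, 0]], "turn": [[0, 0, 0.19], [0, 0, 0.19], [0, 0, 0.19], [0, 0, 0.19], [0, 0, 0.19]]}}

```text
t: 2.6
tcp_pos: [0.4615, 0.2765, 0.2004]
tool_rot: [0.984, 0.176, -0.001, 0.0]
force: [-0.0, 0.4, -0.1]
finger_gap: 1.0
gripper_force: 0.0
```

```bash
python3 -c "
from h import *
to([.434,-.352,.15],-74)"
```

```text
tcp [0.4615 0.2765 0.2004] yaw -69.75 tiltz [-1.e-03 -4.e-04 -1.e+00] -> travel [-0.3041  0.7251  0.0633] rows 15.1 turn z 0.0236 rows 0.6
```

Request:
{"method": "apply_moves", "body": {"claw": [1, 1, 1, 1, 1], "travel": [[-0.1, 0.235, 0], [-0.1, 0.235, 0], [-0.1, 0.235, 0], [-0.1, 0.235, 0], [-0.1, 0.235, 0]], "turn": [[0, 0, 0], [0, 0, 0], [0, 0, 0], [0, 0, 0], [0, 0, 0]]}}

```text
t: 3.02
tcp_pos: [0.4522, 0.0707, 0.2006]
tool_rot: [0.984, 0.179, -0.0, 0.0]
force: [1.1, -0.2, -0.1]
finger_gap: 0.995
gripper_force: 0.0
```

Request:
{"method": "apply_moves", "body": {"claw": [1, 1, 1, 1, 1], "travel": [[-0.1, 0.235, 0], [-0.1, 0.235, 0], [-0.1, 0.235, 0], [-0.1, 0.235, 0], [-0.1, 0.235, 0]], "turn": [[0, 0, 0], [0, 0, 0], [0, 0, 0], [0, 0, 0], [0, 0, 0]]}}

```text
t: 3.43
tcp_pos: [0.4437, -0.134, 0.2007]
tool_rot: [0.984, 0.178, -0.0, 0.0]
force: [0.8, -0.0, -0.4]
finger_gap: 0.996
gripper_force: 0.0
```

Request:
{"method": "apply_moves", "body": {"claw": [1, 1, 1, 1, 1], "travel": [[-0.1, 0.235, 0], [-0.1, 0.235, 0], [-0.1, 0.235, 0], [-0.1, 0.235, 0], [-0.1, 0.235, 0]], "turn": [[0, 0, 0], [0, 0, 0], [0, 0, 0], [0, 0, 0], [0, 0, 0]]}}

```text
t: 3.85
tcp_pos: [0.4347, -0.3383, 0.2005]
tool_rot: [0.984, 0.178, -0.0, -0.0]
force: [1.0, -0.7, -0.5]
finger_gap: 1.0
gripper_force: 0.0
```

Request:
{"method": "apply_moves", "body": {"claw": [0.2, 0.2, 0.2, 0.2, 0.2], "travel": [[-0.004, 0.02, 0.063], [-0.004, 0.02, 0.063], [-0.004, 0.02, 0.063], [-0.004, 0.02, 0.063], [-0.004, 0.02, 0.063]], "turn": [[0, 0, 0.024], [0, 0, 0.024], [0, 0, 0.024], [0, 0, 0.024], [0, 0, 0.024]]}}

```text
t: 4.27
tcp_pos: [0.4384, -0.3508, 0.1512]
tool_rot: [0.99, 0.142, 0.0, -0.0]
force: [0.9, -0.9, 0.2]
finger_gap: 0.602
gripper_force: 0.0
```

```bash
python3 -c "
from h import *
s=snap('wrist'); save(s,'w1.png'); to([.434,-.352,.03],-74)
# handle black bar position from cloud
P=cloud(s); m=(P[...,2]>.044)&(P[...,2]<.056)&(s['pixels'].max(-1)<70)&(P[...,0]<.46)&(P[...,0]>.33)
h=P[m][:,:2]; k=h.mean(0); w=np.linalg.svd(h-k,full_matrices=False)[2][0]; print(m.sum(),k,w,np.degrees(np.arctan2(w[1],w[0])),np.ptp(h@w),np.ptp(h@[-w[1],w[0]]))
"
```

```text
tcp [ 0.4387 -0.351   0.1517] yaw -73.62 tiltz [ 1.e-03 -9.e-04 -1.e+00] -> travel [-0.0061 -0.0006  0.1521] rows 2.9 turn z 0.0021 rows 0.1
2372 [ 0.40254047 -0.36108716] [-0.96055897 -0.27807637] -163.85457026768074 0.09776755238282664 0.01631139777859064
```

View pics/w1.png

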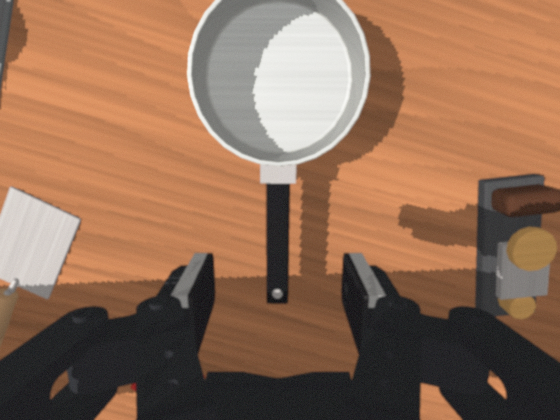

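The wrist view shows the pan rim centred at (279,72) and the handle at (278,235), midway between the fingers. The measured line agrees with the plan, so I descend and grip.

Request:
{"method": "apply_moves", "body": {"claw": [0.2, 0.2, 0.2, 0.2, 0.2], "travel": [[-0.006, 0, 0.05], [-0.006, 0, 0.1], [-0.006, 0, 0.13], [-0.006, 0, 0.157], [-0.006, 0, 0.157]], "turn": [[0, 0, 0], [0, 0, 0], [0, 0, 0], [0, 0, 0], [0, 0, 0]]}}

```text
t: 4.73
tcp_pos: [0.4324, -0.3504, 0.0225]
tool_rot: [0.99, 0.142, -0.002, -0.003]
force: [-0.7, -0.2, 0.6]
finger_gap: 0.6
gripper_force: 0.0
```

Request:
{"method": "apply_moves", "body": {"claw": [-1, -1, -1, -1, -1], "travel": [[0, 0, 0], [0, 0, 0], [0, 0, 0], [0, 0, 0], [0, 0, 0]], "turn": [[0, 0, 0], [0, 0, 0], [0, 0, 0], [0, 0, 0], [0, 0, 0]], "newtons": 110}}

```text
t: 5.15
tcp_pos: [0.4342, -0.3539, 0.0263]
tool_rot: [0.99, 0.142, 0.001, 0.001]
force: [-0.2, 0.9, 0.5]
finger_gap: -0.001
gripper_force: 0.0
```

Request:
{"method": "apply_moves", "body": {"claw": [-1, -1, -1, -1, -1], "travel": [[0, 0, 0], [0, 0, 0], [0, 0, 0], [0, 0, 0], [0, 0, 0]], "turn": [[0, 0, 0], [0, 0, 0], [0, 0, 0], [0, 0, 0], [0, 0, 0]]}}

```text
t: 5.57
tcp_pos: [0.4334, -0.3532, 0.0248]
tool_rot: [0.99, 0.141, -0.0, -0.0]
force: [0.7, -1.0, -1.0]
finger_gap: -0.001
gripper_force: 0.0
```

Request:
{"method": "apply_moves", "body": {"claw": [-1, -1, -1, -1, -1], "travel": [[0, 0, -0.02], [0, 0, -0.04], [0, 0, -0.06], [0, 0, -0.06], [0, 0, -0.06]], "turn": [[0, 0, 0], [0, 0, 0], [0, 0, 0], [0, 0, 0], [0, 0, 0]]}}

```text
t: 5.98
tcp_pos: [0.4339, -0.3537, 0.0734]
tool_rot: [0.99, 0.141, 0.0, 0.001]
force: [0.4, 0.7, 0.0]
finger_gap: 0.003
gripper_force: 0.0
```

```bash
python3 -c "
from h import *
s=snap('wrist'); save(s,'w2.png'); P=cloud(s)
dz=P[...,2]; g=s['pixels']; m=(dz>.075)&(dz<.14)&(g.min(-1)>120); print(m.sum()); 
p=P[m]; print('rim z by x', [(round(a,3),p[(abs(p[:,0]-a)<.006),2].max().round(4)) for a in np.arange(.46,.59,.02) if (abs(p[:,0]-a)<.006).any()])
to([.434,-.352,.2])"
```

```text
210
rim z by x []
tcp [ 0.4333 -0.3531  0.0726] yaw -73.74 tiltz [-1.e-04  0.e+00 -1.e+00] -> travel [ 0.0012 -0.0011 -0.1593] rows 3.1 turn z 0.0 rows 0.0
```

View pics/w2.png

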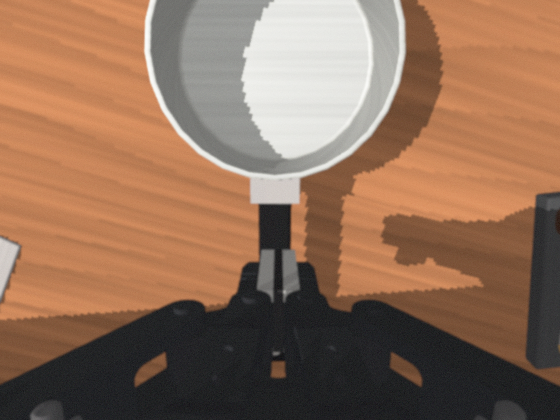

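The picture shows the fingers fully shut at (278,275) above the handle, and the pan did not lift. The grasp missed, so I check the geometry.

```bash
python3 -c "
from h import *
s=snap('wrist'); st=manip.sense(); P=cloud(s)
def pr(X):
    c=s['R']@X+s['t']; u=s['intrinsics']@c; return (u[:2]/u[2]).round(1),c[2].round(3)
print('cam',-s['R'].T@s['t'],s['R'][2])
t=st['tcp_pos']; print('tcp px',pr(t),'grasp',pr(t+[0,0,.019]))
for v in range(205,365,10): print(v,P[v,275].round(4),P[v,262].round(4))
m=(P[...,2]>.044)&(P[...,2]<.062)&(s['pixels'].min(-1)>100); p=P[m][:,:2]; print(m.sum(),cv2.minEnclosingCircle(p.astype(np.float32)))
a=snap('top'); save(a,'t2.png',(360,120,500,270),4)
"
```

```text
cam [ 0.49689452 -0.33508948  0.24598367] [-0.2526006  -0.07294528 -0.96481704]
tcp px (array([276.2, 243. ]), np.float64(0.185)) grasp (array([276. , 258.3]), np.float64(0.167))
205 [ 0.4458 -0.3482  0.0506] [ 0.4439 -0.3415  0.0508]
215 [ 0.4404 -0.3498  0.0504] [ 0.4383 -0.3431  0.0501]
225 [ 0.4349 -0.3514  0.0503] [ 0.4328 -0.3446  0.0499]
235 [ 0.4291 -0.3531  0.0497] [ 0.4275 -0.3461  0.0507]
245 [ 0.4237 -0.3546  0.0502] [ 0.4218 -0.3477  0.0507]
255 [ 0.4432 -0.3495  0.1127] [ 0.442  -0.3447  0.1132]
265 [ 0.4433 -0.3495  0.1223] [ 0.4422 -0.3451  0.1227]
275 [ 0.4438 -0.3495  0.1312] [ 0.4426 -0.3453  0.1314]
285 [ 0.4439 -0.3495  0.1385] [ 0.4417 -0.3458  0.1364]
295 [ 0.4417 -0.3502  0.1408] [ 0.4432 -0.3458  0.1457]
305 [ 0.4384 -0.3511  0.1407] [ 0.4433 -0.346   0.1515]
315 [ 0.435  -0.3521  0.1407] [ 0.443  -0.3463  0.1559]
325 [ 0.4317 -0.353   0.141 ] [ 0.4438 -0.3463  0.162 ]
335 [ 0.4286 -0.354   0.1415] [ 0.4442 -0.3464  0.1666]
345 [ 0.4246 -0.3551  0.1408] [ 0.4423 -0.347   0.1678]
355 [ 0.3556 -0.3743  0.0501] [ 0.4398 -0.3477  0.1681]
6623 ((0.45688146352767944, -0.3455757200717926), 0.10426884889602661)
```

View pics/t2.png

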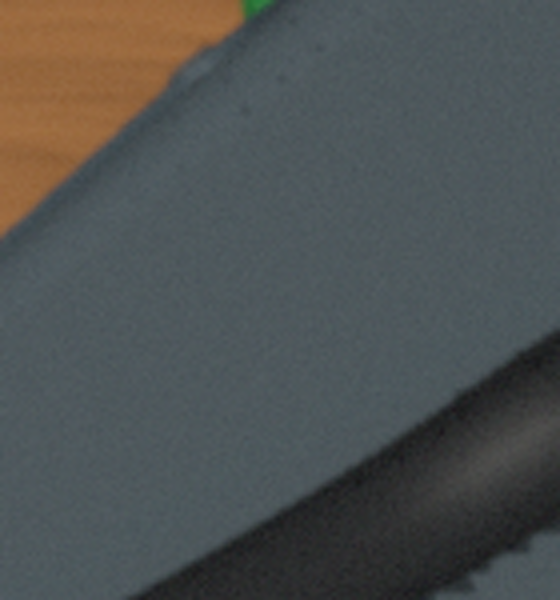

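The close top view shows only the arm. The wrist depth puts the real fingertips about 35 mm above the reported TCP, so the fingers closed over the handle's top. I measure that offset.

```bash
python3 -c "
from h import *
s=snap('wrist'); st=manip.sense(); P=cloud(s); t=st['tcp_pos']
r=np.hypot(*(P[...,:2]-t[:2]).transpose(2,0,1)); m=(r<.03)&(P[...,2]>.07)&(P[...,2]<.2)
z=P[m][:,2]; print(t,m.sum(),np.percentile(z,[0,.5,1,2,5]).round(4))
for v in range(244,256): print(v,[P[v,u,2].round(3) for u in (262,268,284,290)],s['depth'][v,268].round(4))
print(s['intrinsics'])
q=snap('side'); c=q['R']@t+q['t']; u=q['intrinsics']@c; print('tcp in side px',u[:2]/u[2]); save(q,'s2.png',(270,190,450,330),4)
"
```

```text
[ 0.43290922 -0.35255685  0.07179401] 29621 [0.105  0.1098 0.1123 0.1163 0.1264]
244 [np.float64(0.05), np.float64(0.051), np.float64(0.051), np.float64(0.051)] 0.2073
245 [np.float64(0.05), np.float64(0.05), np.float64(0.05), np.float64(0.049)] 0.2082
246 [np.float64(0.049), np.float64(0.051), np.float64(0.05), np.float64(0.05)] 0.2076
247 [np.float64(0.05), np.float64(0.05), np.float64(0.05), np.float64(0.05)] 0.209
248 [np.float64(0.051), np.float64(0.05), np.float64(0.05), np.float64(0.05)] 0.2084
249 [np.float64(0.107), np.float64(0.106), np.float64(0.107), np.float64(0.106)] 0.1488
250 [np.float64(0.108), np.float64(0.108), np.float64(0.108), np.float64(0.108)] 0.1467
251 [np.float64(0.107), np.float64(0.109), np.float64(0.108), np.float64(0.109)] 0.146
252 [np.float64(0.11), np.float64(0.11), np.float64(0.11), np.float64(0.11)] 0.1451
253 [np.float64(0.111), np.float64(0.111), np.float64(0.11), np.float64(0.11)] 0.1442
254 [np.float64(0.112), np.float64(0.112), np.float64(0.113), np.float64(0.112)] 0.143
255 [np.float64(0.114), np.float64(0.113), np.float64(0.112), np.float64(0.114)] 0.1422
[[376.88545763   0.         277.84601908]
 [  0.         376.88545763 205.95618211]
 [  0.           0.           1.        ]]
tcp in side px [326.99926601 314.95329421]
```

View pics/s2.png

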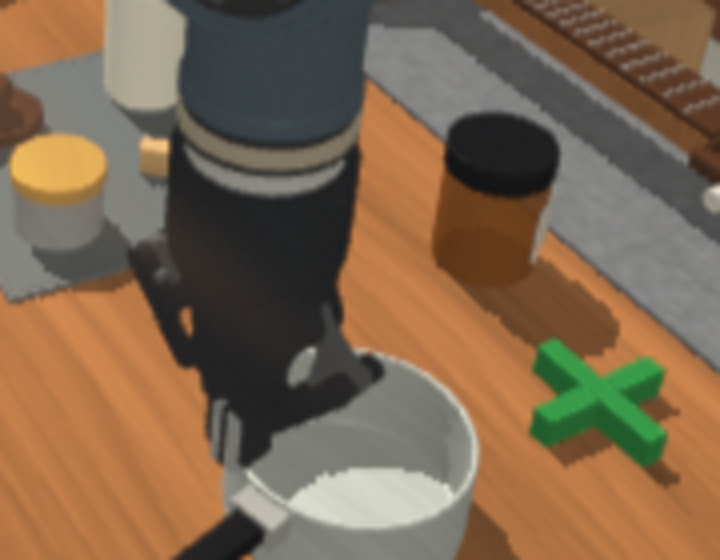

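The side view has the shut tips at crop (225,460), against a reported-TCP projection of (228,500). Both views agree that the true tip z is reported z + 0.034, and x,y agree. I'll use that offset from here, open and regrasp with TCP z ≈ -0.009.

Request:
{"method": "apply_moves", "body": {"claw": [0.2, 0.2, 0.2, 0.2, 0.2], "travel": [[0, 0, 0], [0, 0, 0], [0, 0, 0], [0, 0, 0], [0, 0, 0]], "turn": [[0, 0, 0], [0, 0, 0], [0, 0, 0], [0, 0, 0], [0, 0, 0]]}}

```text
t: 6.65
tcp_pos: [0.4335, -0.3532, 0.0727]
tool_rot: [0.99, 0.141, -0.0, -0.0]
force: [-1.1, 0.1, 0.3]
finger_gap: 0.603
gripper_force: 0.0
```

Request:
{"method": "apply_moves", "body": {"claw": [0.2, 0.2, 0.2, 0.2, 0.2], "travel": [[0, 0, 0.03], [0, 0, 0.06], [0, 0, 0.09], [0, 0, 0.1], [0, 0, 0.1]], "turn": [[0, 0, 0], [0, 0, 0], [0, 0, 0], [0, 0, 0], [0, 0, 0]]}}

```text
t: 7.07
tcp_pos: [0.4323, -0.3519, -0.0091]
tool_rot: [0.99, 0.141, -0.001, -0.002]
force: [0.0, -0.2, 0.8]
finger_gap: 0.603
gripper_force: 0.0
```

Request:
{"method": "apply_moves", "body": {"claw": [-1, -1, -1, -1, -1], "travel": [[0, 0, 0], [0, 0, 0], [0, 0, 0], [0, 0, 0], [0, 0, 0]], "turn": [[0, 0, 0], [0, 0, 0], [0, 0, 0], [0, 0, 0], [0, 0, 0]], "newtons": 110}}

```text
t: 7.48
tcp_pos: [0.4341, -0.3539, -0.0057]
tool_rot: [0.99, 0.141, 0.001, 0.001]
force: [-0.7, 0.2, 5.9]
finger_gap: 0.187
gripper_force: 107.5
```

Request:
{"method": "apply_moves", "body": {"claw": [-1, -1, -1, -1, -1], "travel": [[0, 0, 0], [0, 0, 0], [0, 0, 0], [0, 0, 0], [0, 0, 0]], "turn": [[0, 0, 0], [0, 0, 0], [0, 0, 0], [0, 0, 0], [0, 0, 0]]}}

```text
t: 7.9
tcp_pos: [0.4341, -0.354, -0.0058]
tool_rot: [0.99, 0.141, 0.001, 0.001]
force: [-0.5, -0.0, 6.8]
finger_gap: 0.189
gripper_force: 107.5
```

Request:
{"method": "apply_moves", "body": {"claw": [-1, -1, -1, -1, -1], "travel": [[0, 0, -0.02], [0, 0, -0.05], [0, 0, -0.08], [0, 0, -0.1], [0, 0, -0.1]], "turn": [[0, 0, 0], [0, 0, 0], [0, 0, 0], [0, 0, 0], [0, 0, 0]]}}

```text
t: 8.32
tcp_pos: [0.4351, -0.3551, 0.0761]
tool_rot: [0.99, 0.142, 0.002, 0.003]
force: [0.2, 0.3, -2.1]
finger_gap: 0.185
gripper_force: 107.7
```

```bash
cat >> h.py <<'E'
def pan(s,st,rel=.034):
    "rim of held/placed pan: fit plane+circle from wrist cloud"
    P=cloud(s); m=(s["pixels"].min(-1)>100); return P,m
E
python3 -c "
from h import *
s=snap('wrist'); st=manip.sense(); P=cloud(s); np.savez('w3.npz',**s); save(s,'w3.png')
t=st['tcp_pos']; print(t)
m=(P[...,2]>t[2]+.02)&(P[...,2]<t[2]+.10)&(P[...,0]>.45)&(s['pixels'].min(-1)>90)
e=P[m]; ax=np.array([.96,.28,0])
f=(e-t)@ax; g=(e-t)@np.array([-.28,.96,0])
for a in np.arange(.02,.16,.01):
    k=abs(f-a)<.003
    if k.sum()>20: print(round(a,3),k.sum(),'zmax',np.percentile(e[k,2],98).round(4),'lat',g[k].min().round(3),g[k].max().round(3))
"
```

```text
[ 0.43429391 -0.35424154  0.07439889]
0.02 1217 zmax 0.135 lat -0.014 0.012
0.03 3604 zmax 0.1376 lat -0.022 0.022
0.04 2730 zmax 0.1375 lat -0.039 0.039
0.05 2326 zmax 0.1374 lat -0.049 0.048
0.06 2232 zmax 0.1374 lat -0.056 0.055
0.07 2312 zmax 0.1374 lat -0.059 0.059
0.08 2554 zmax 0.1372 lat -0.062 0.061
0.09 2831 zmax 0.1373 lat -0.063 0.062
0.1 706 zmax 0.1192 lat -0.06 0.059
```

View pics/w3.png

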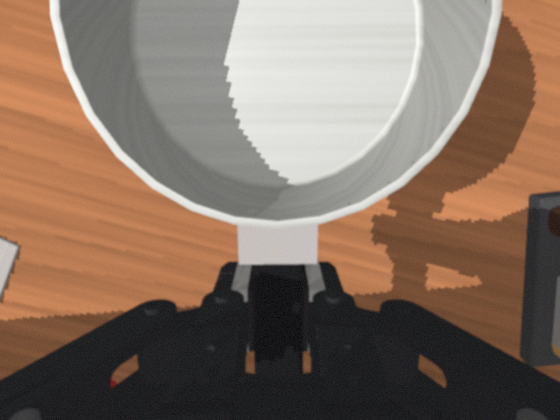

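The pan hangs level: rim z is 0.137 along its whole visible length, and its axis is 88 mm ahead of the tool at pixel column 277. I lift and carry it.

Request:
{"method": "apply_moves", "body": {"claw": [-1, -1, -1, -1, -1], "travel": [[0, 0, -0.03], [0, 0, -0.06], [0, 0, -0.09], [0, 0, -0.12], [0, 0, -0.12]], "turn": [[0, 0, 0], [0, 0, 0], [0, 0, 0], [0, 0, 0], [0, 0, 0]]}}

```text
t: 8.78
tcp_pos: [0.4351, -0.3551, 0.1717]
tool_rot: [0.99, 0.142, 0.002, 0.003]
force: [0.5, -0.4, -1.6]
finger_gap: 0.186
gripper_force: 107.8
```

Request:
{"method": "apply_moves", "body": {"claw": [-1, -1, -1, -1, -1], "travel": [[0.005, -0.02, 0], [0.014, -0.06, 0], [0.024, -0.1, 0], [0.034, -0.14, 0], [0.044, -0.18, 0]], "turn": [[0, 0, 0], [0, 0, 0], [0, 0, 0], [0, 0, 0], [0, 0, 0]]}}

```text
t: 9.2
tcp_pos: [0.4253, -0.2029, 0.1667]
tool_rot: [0.99, 0.141, -0.001, -0.002]
force: [0.9, -1.5, -1.1]
finger_gap: 0.186
gripper_force: 107.7
```

Request:
{"method": "apply_moves", "body": {"claw": [-1, -1, -1, -1, -1], "travel": [[0.01, -0.04, 0], [0.02, -0.08, 0], [0.03, -0.12, 0], [0.04, -0.16, 0], [0.05, -0.2, 0]], "turn": [[0, 0, 0], [0, 0, 0], [0, 0, 0], [0, 0, 0], [0, 0, 0]]}}

```text
t: 9.62
tcp_pos: [0.4188, -0.0384, 0.167]
tool_rot: [0.99, 0.141, -0.002, -0.001]
force: [0.7, 0.3, -1.1]
finger_gap: 0.183
gripper_force: 107.7
```

Request:
{"method": "apply_moves", "body": {"claw": [-1, -1, -1, -1, -1], "travel": [[0.01, -0.04, 0], [0.02, -0.08, 0], [0.03, -0.12, 0], [0.04, -0.16, 0], [0.05, -0.2, 0]], "turn": [[0, 0, 0], [0, 0, 0], [0, 0, 0], [0, 0, 0], [0, 0, 0]]}}

```text
t: 10.03
tcp_pos: [0.4123, 0.126, 0.167]
tool_rot: [0.99, 0.141, -0.002, -0.0]
force: [0.3, -0.7, -1.3]
finger_gap: 0.185
gripper_force: 107.7
```

Request:
{"method": "apply_moves", "body": {"claw": [-1, -1, -1, -1, -1], "travel": [[0.01, -0.04, 0], [0.02, -0.08, 0], [0.03, -0.12, 0], [0.04, -0.16, 0], [0.045, -0.18, 0]], "turn": [[0, 0, 0], [0, 0, 0], [0, 0, 0], [0, 0, 0], [0, 0, 0]]}}

```text
t: 10.45
tcp_pos: [0.4068, 0.2756, 0.1668]
tool_rot: [0.99, 0.142, -0.001, -0.0]
force: [0.0, 0.5, -2.0]
finger_gap: 0.188
gripper_force: 107.8
```

Request:
{"method": "apply_moves", "body": {"claw": [-1, -1, -1, -1, -1], "travel": [[0, -0.01, 0], [0, -0.02, 0], [0, -0.02, 0], [0, -0.02, 0], [0, -0.02, 0]], "turn": [[0, 0, 0], [0, 0, 0], [0, 0, 0], [0, 0, 0], [0, 0, 0]]}}

```text
t: 10.87
tcp_pos: [0.4037, 0.287, 0.1684]
tool_rot: [0.99, 0.141, -0.001, 0.0]
force: [-0.8, 0.4, -2.0]
finger_gap: 0.188
gripper_force: 107.8
```

```bash
python3 -c "
from h import *
st=manip.sense(); R,y=yawof(st); t=st['tcp_pos']
print(st['finger_gap'],'pan axis',t+R[:,0]*.088)
T=np.array([.4898,.3197,0])-R[:,0]*.088; T[2]=.075; to(T)
s=snap('top'); P=cloud(s); m=(P[...,2]>t[2]+.045)&(P[...,2]<t[2]+.075)&(s['pixels'].min(-1)>110); m[:,:60]=0
p=P[m]; c=np.array([.49,.32]); print(m.sum(),p.mean(0)); save(s,'t3.png',(60,90,260,260),3)
"
```

```text
0.18771867951715943 pan axis [0.48821159 0.31154678 0.16833271]
tcp [0.4037 0.287  0.1684] yaw -73.81 tiltz [-1.e-03 -8.e-04 -1.e+00] -> travel [ 0.0049 -0.0093  0.1168] rows 2.2 turn z 0.0 rows 0.0
258 [0.49647405 0.29399447 0.22699288]
```

View pics/t3.png

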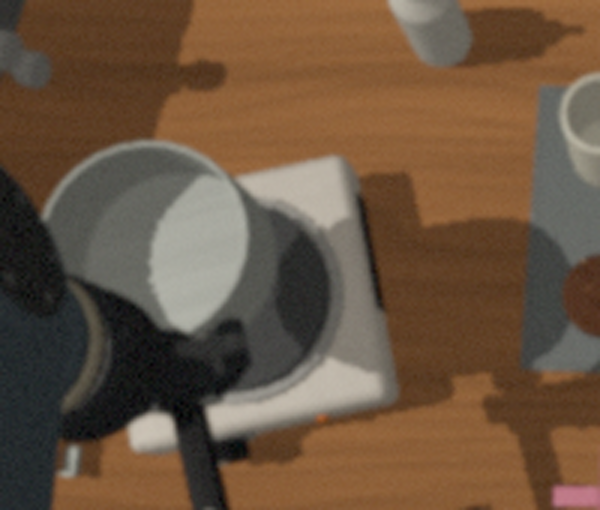

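The pan is held over the plate, with its rim centre near crop (150,245). I centre it and lower gently.

Request:
{"method": "apply_moves", "body": {"claw": [-1, -1, -1, -1, -1], "travel": [[0.005, -0.009, 0], [0.005, -0.009, 0.04], [0.005, -0.009, 0.08], [0.005, -0.009, 0.115], [0.005, -0.009, 0.115]], "turn": [[0, 0, 0], [0, 0, 0], [0, 0, 0], [0, 0, 0], [0, 0, 0]]}}

```text
t: 11.33
tcp_pos: [0.4027, 0.2944, 0.0727]
tool_rot: [0.99, 0.141, -0.005, 0.001]
force: [-0.5, -0.9, -1.0]
finger_gap: 0.184
gripper_force: 107.7
```

Request:
{"method": "apply_moves", "body": {"claw": [-1, -1, -1, -1, -1], "travel": [[0, 0, 0.003], [0, 0, 0.006], [0, 0, 0.009], [0, 0, 0.012], [0, 0, 0.012]], "turn": [[0, 0, 0], [0, 0, 0], [0, 0, 0], [0, 0, 0], [0, 0, 0]]}}

```text
t: 11.75
tcp_pos: [0.4064, 0.2965, 0.0681]
tool_rot: [0.99, 0.141, 0.001, -0.0]
force: [-0.1, 0.1, -2.2]
finger_gap: 0.189
gripper_force: 107.7
```

```bash
python3 -c "
from h import *
st=manip.sense(); R,y=yawof(st); print(st['force'],st['tcp_pos']+R[:,0]*.088)
s=snap('wrist'); P=cloud(s); t=st['tcp_pos']; m=(P[...,2]>.105)&(P[...,2]<.14)&(s['pixels'].min(-1)>90); f=(P[m]-t)@R[:,0]; e=P[m]
for a in np.arange(.03,.1,.02): print(np.percentile(e[abs(f-a)<.003,2],98))"
```

```text
[-0.09250988  0.07410215 -2.15080851] [0.4908593  0.32111012 0.06824514]
0.12955972345545616
0.12939813322012347
0.12929682326815595
0.12924449987753336
```

Request:
{"method": "apply_moves", "body": {"claw": [-1, -1, -1, -1, -1], "travel": [[0, 0, 0.003], [0, 0, 0.005], [0, 0, 0.007], [0, 0, 0.007], [0, 0, 0.007]], "turn": [[0, 0, 0], [0, 0, 0], [0, 0, 0], [0, 0, 0], [0, 0, 0]]}}

```text
t: 12.22
tcp_pos: [0.4058, 0.2963, 0.0624]
tool_rot: [0.99, 0.142, 0.0, -0.0]
force: [-1.7, -0.3, 6.0]
finger_gap: 0.185
gripper_force: 109.0
```

Request:
{"method": "apply_moves", "body": {"claw": [-1, -1, -1, -1, -1], "travel": [[0, 0, 0.0005], [0, 0, 0.001], [0, 0, 0.001], [0, 0, 0.001], [0, 0, 0.001]], "turn": [[0, 0, 0], [0, 0, 0], [0, 0, 0], [0, 0, 0], [0, 0, 0]]}}

```text
t: 12.63
tcp_pos: [0.4056, 0.2962, 0.0622]
tool_rot: [0.99, 0.142, 0.0, -0.0]
force: [-2.5, -1.5, 10.2]
finger_gap: 0.185
gripper_force: 109.6
```

Request:
{"method": "apply_moves", "body": {"claw": [0, 0, 0, 0, 0], "travel": [[0, 0, -0.001], [0, 0, -0.001], [0, 0, -0.001], [0, 0, -0.001], [0, 0, -0.001]], "turn": [[0, 0, 0], [0, 0, 0], [0, 0, 0], [0, 0, 0], [0, 0, 0]]}}

```text
t: 13.05
tcp_pos: [0.4058, 0.2962, 0.0614]
tool_rot: [0.99, 0.141, -0.0, 0.0]
force: [0.1, 0.3, 0.5]
finger_gap: 0.498
gripper_force: 0.0
```

Request:
{"method": "apply_moves", "body": {"claw": [0, 0, 0, 0, 0], "travel": [[0, 0, -0.04], [0, 0, -0.08], [0, 0, -0.12], [0, 0, -0.16], [0, 0, -0.18]], "turn": [[0, 0, 0], [0, 0, 0], [0, 0, 0], [0, 0, 0], [0, 0, 0]]}}

```text
t: 13.47
tcp_pos: [0.4074, 0.297, 0.2091]
tool_rot: [0.99, 0.141, 0.003, -0.001]
force: [1.1, 0.7, -1.0]
finger_gap: 0.498
gripper_force: 0.0
```

```bash
python3 -c "
from h import *
from scipy.optimize import least_squares as L
s=snap('wrist'); P=cloud(s); save(s,'w4.png')
m=(P[...,2]>.117)&(P[...,2]<.13)&(s['pixels'].min(-1)>100)&(P[...,0]>.41); p=P[m][:,:2]; c=np.array([.49,.32])
for i in range(5):
    d=np.hypot(*(p-c).T); q=p[(d>.052)&(d<.068)]; c=L(lambda x:np.hypot(*(q-x).T)-.0605,c,loss='soft_l1',f_scale=.002).x
print('pan',c,len(q),np.percentile(P[m][:,2],[2,50,98]))
to([.6012+.028*.813,-.0527-.028*.5826,.15],-35.6+90)
"
```

```text
pan [0.49134102 0.32174189] 3010 [0.11747246 0.12233778 0.12439384]
tcp [0.4087 0.2976 0.211 ] yaw -73.72 tiltz [ 0.0093  0.004  -0.9999] -> travel [0.129  0.5155 0.0768] rows 10.3 turn z -0.7118 rows 17.9
```

View pics/w4.png

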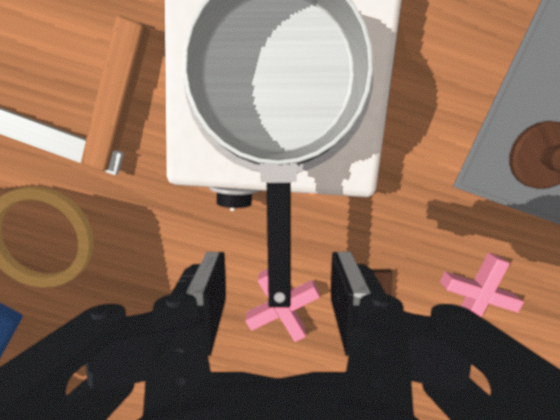

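The pan is released at (0.491,0.322), 2.6 mm from the plate centre, with its rim centre near (279,70) in the picture. Next is the trivet: turn, then travel.

Request:
{"method": "apply_moves", "body": {"claw": [0, 0, 0, 0, 0], "travel": [[0, 0, 0], [0, 0, 0], [0, 0, 0], [0, 0, 0], [0, 0, 0]], "turn": [[0, 0, -0.178], [0, 0, -0.178], [0, 0, -0.178], [0, 0, -0.178], [0, 0, -0.178]]}}

```text
t: 13.93
tcp_pos: [0.4053, 0.296, 0.2049]
tool_rot: [0.911, 0.411, -0.001, -0.0]
force: [-0.3, 0.2, -0.7]
finger_gap: 0.505
gripper_force: 0.0
```

Request:
{"method": "apply_moves", "body": {"claw": [0, 0, 0, 0, 0], "travel": [[0, 0, 0], [0, 0, 0], [0, 0, 0], [0, 0, 0], [0, 0, 0]], "turn": [[0, 0, -0.178], [0, 0, -0.178], [0, 0, -0.178], [0, 0, -0.178], [0, 0, -0.178]]}}

```text
t: 14.35
tcp_pos: [0.4053, 0.296, 0.2048]
tool_rot: [0.762, 0.647, -0.001, -0.0]
force: [-0.6, 0.2, -0.7]
finger_gap: 0.496
gripper_force: 0.0
```

Request:
{"method": "apply_moves", "body": {"claw": [0, 0, 0, 0, 0], "travel": [[0, 0, 0], [0, 0, 0], [0, 0, 0], [0, 0, 0], [0, 0, 0]], "turn": [[0, 0, -0.178], [0, 0, -0.178], [0, 0, -0.178], [0, 0, -0.178], [0, 0, -0.178]]}}

```text
t: 14.77
tcp_pos: [0.4053, 0.296, 0.2048]
tool_rot: [0.554, 0.832, -0.001, -0.0]
force: [0.2, 1.7, 0.0]
finger_gap: 0.502
gripper_force: 0.0
```

Request:
{"method": "apply_moves", "body": {"claw": [0, 0, 0, 0, 0], "travel": [[0, 0, 0], [0, 0, 0], [0, 0, 0], [0, 0, 0], [0, 0, 0]], "turn": [[0, 0, -0.178], [0, 0, -0.178], [0, 0, -0.178], [0, 0, -0.178], [0, 0, -0.178]]}}

```text
t: 15.18
tcp_pos: [0.4053, 0.296, 0.2048]
tool_rot: [0.303, 0.953, -0.0, -0.001]
force: [1.1, 0.3, -0.1]
finger_gap: 0.499
gripper_force: 0.0
```

Request:
{"method": "apply_moves", "body": {"claw": [0, 0, 0, 0, 0], "travel": [[-0.16, -0.07, 0], [-0.16, -0.07, 0], [-0.16, -0.07, 0], [-0.16, -0.07, 0], [-0.16, -0.07, 0]], "turn": [[0, 0, 0], [0, 0, 0], [0, 0, 0], [0, 0, 0], [0, 0, 0]]}}

```text
t: 15.6
tcp_pos: [0.4794, 0.1732, 0.205]
tool_rot: [0.308, 0.951, -0.0, 0.0]
force: [0.5, 0.0, -0.8]
finger_gap: 0.504
gripper_force: 0.0
```

Request:
{"method": "apply_moves", "body": {"claw": [0, 0, 0, 0, 0], "travel": [[-0.16, -0.07, 0], [-0.16, -0.07, 0], [-0.16, -0.07, 0], [-0.16, -0.07, 0], [-0.16, -0.07, 0]], "turn": [[0, 0, 0], [0, 0, 0], [0, 0, 0], [0, 0, 0], [0, 0, 0]]}}

```text
t: 16.02
tcp_pos: [0.5506, 0.0538, 0.205]
tool_rot: [0.307, 0.952, -0.0, 0.0]
force: [-0.1, 0.7, 0.3]
finger_gap: 0.498
gripper_force: 0.0
```

Request:
{"method": "apply_moves", "body": {"claw": [0, 0, 0, 0, 0], "travel": [[-0.165, -0.075, 0], [-0.165, -0.075, 0], [-0.165, -0.075, 0], [-0.165, -0.075, 0], [-0.165, -0.075, 0]], "turn": [[0, 0, 0], [0, 0, 0], [0, 0, 0], [0, 0, 0], [0, 0, 0]]}}

```text
t: 16.43
tcp_pos: [0.623, -0.0718, 0.2049]
tool_rot: [0.307, 0.952, -0.0, 0.001]
force: [0.4, -0.8, -0.4]
finger_gap: 0.5
gripper_force: 0.0
```

```bash
cat >> h.py <<'E'
def settle_circle(p,c,r,tol=.004):
    from scipy.optimize import least_squares as L
    for i in range(5):
        d=np.hypot(*(p-c).T); q=p[abs(d-r)<tol]; c=L(lambda x:np.hypot(*(q-x).T)-r,c,loss='soft_l1',f_scale=.002).x
    return c,len(q)
E
python3 -c "
from h import *
s=snap('wrist'); P=cloud(s); save(s,'w5.png'); np.savez('w5.npz',**s)
m=(P[...,2]>.018)&(P[...,2]<.03)&(abs(P[...,0]-.601)<.05)&(abs(P[...,1]+.053)<.05)
e=P[m][:,:2]; c,(w,h),a=cv2.minAreaRect(e.astype(np.float32)); print(m.sum(),c,w,h,a)
c=np.array(c); t=e-c; r=np.hypot(*t.T); a=np.arctan2(t[:,1],t[:,0])[r>.02]; A=np.degrees(np.angle(np.exp(4j*a).mean()))/4; print('ang',A)
g=c+.028*np.array([np.cos(np.radians(A)),np.sin(np.radians(A))]); print(g); to([*g,.05],A+90); print(manip.sense()['q'].round(2))
m=(P[...,2]>.094)&(P[...,2]<.104)&(abs(P[...,0]-.6165)<.05)&(abs(P[...,1]-.052)<.05); 
if m.sum()>50: print('crock',settle_circle(P[m][:,:2],np.array([.6165,.052]),.0283))
m=(P[...,2]>.017)&(P[...,2]<.024)&(abs(P[...,0]-.5)<.04)&(abs(P[...,1]-.0535)<.04); 
if m.sum()>50: print('lid',cv2.minEnclosingCircle(P[m][:,:2].astype(np.float32)))
"
```

```text
2544 (0.5992262363433838, -0.05339248850941658) 0.06733674556016922 0.06798452138900757 9.262606620788574
ang -35.48806094834342
[ 0.62202486 -0.06964742]
tcp [ 0.6211 -0.0692  0.2047] yaw 54.33 tiltz [-0.0016  0.0013 -1.    ] -> travel [-0.0017  0.0002  0.1933] rows 3.7 turn z -0.001 rows 0.0
[-0.29  0.52  1.43  0.    1.19 -1.24]
crock (array([0.61403841, 0.05032347]), 1607)
lid ((0.5159813761711121, 0.03986524045467377), 0.023344911634922028)
```

View pics/w5.png

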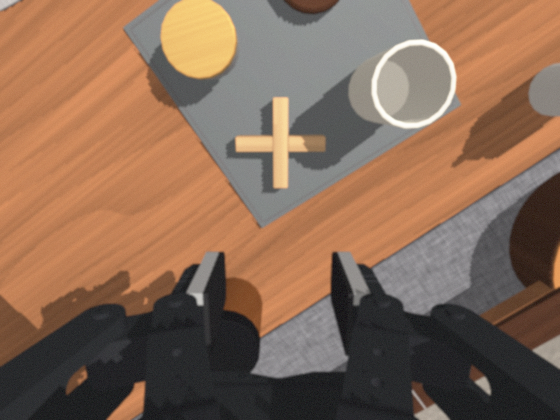

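The wrist view shows the wood cross at (281,143), with the arm to be held pointing down at (281,180), in line with the fingers. I descend to it.

Request:
{"method": "apply_moves", "body": {"claw": [-0.2, -0.2, -0.2, -0.2, -0.2], "travel": [[-0.001, 0, 0.05], [-0.001, 0, 0.1], [-0.001, 0, 0.15], [-0.001, 0, 0.2], [-0.001, 0, 0.24]], "turn": [[0, 0, 0], [0, 0, 0], [0, 0, 0], [0, 0, 0], [0, 0, 0]]}}

```text
t: 16.9
tcp_pos: [0.6186, -0.066, 0.011]
tool_rot: [0.304, 0.953, 0.0, -0.003]
force: [-0.6, 0.1, -0.4]
finger_gap: 0.4
gripper_force: 0.0
```

Request:
{"method": "apply_moves", "body": {"claw": [-0.2, -0.2, -0.2, -0.2, -0.2], "travel": [[0, 0, 0.015], [0, 0, 0.03], [0, 0, 0.045], [0, 0, 0.048], [0, 0, 0.048]], "turn": [[0, 0, 0], [0, 0, 0], [0, 0, 0], [0, 0, 0], [0, 0, 0]]}}

```text
t: 17.32
tcp_pos: [0.6223, -0.0695, -0.0243]
tool_rot: [0.305, 0.952, 0.0, 0.0]
force: [-0.4, 0.5, -0.6]
finger_gap: 0.403
gripper_force: 0.0
```

Request:
{"method": "apply_moves", "body": {"claw": [-1, -1, -1, -1, -1], "travel": [[0, 0, 0], [0, 0, 0], [0, 0, 0], [0, 0, 0], [0, 0, 0]], "turn": [[0, 0, 0], [0, 0, 0], [0, 0, 0], [0, 0, 0], [0, 0, 0]], "newtons": 40}}

```text
t: 17.73
tcp_pos: [0.6233, -0.0704, -0.023]
tool_rot: [0.306, 0.952, 0.0, 0.002]
force: [-0.8, -0.1, 6.4]
finger_gap: 0.154
gripper_force: 41.7
```

Request:
{"method": "apply_moves", "body": {"claw": [-1, -1, -1, -1, -1], "travel": [[0, 0, 0], [0, 0, 0], [0, 0, 0], [0, 0, -0.02], [0, 0, -0.04]], "turn": [[0, 0, 0], [0, 0, 0], [0, 0, 0], [0, 0, 0], [0, 0, 0]]}}

```text
t: 18.15
tcp_pos: [0.6209, -0.0698, 0.007]
tool_rot: [0.306, 0.952, -0.0, -0.001]
force: [-0.0, 0.1, -0.6]
finger_gap: 0.15
gripper_force: 40.9
```

Request:
{"method": "apply_moves", "body": {"claw": [-1, -1, -1, -1, -1], "travel": [[0, 0, -0.04], [0, 0, -0.08], [0, 0, -0.12], [0, 0, -0.16], [0, 0, -0.19]], "turn": [[0, 0, 0], [0, 0, 0], [0, 0, 0], [0, 0, 0], [0, 0, 0]]}}

```text
t: 18.57
tcp_pos: [0.6225, -0.0702, 0.1623]
tool_rot: [0.306, 0.952, 0.0, 0.002]
force: [1.5, 0.5, 0.3]
finger_gap: 0.151
gripper_force: 40.9
```

Request:
{"method": "apply_moves", "body": {"claw": [-1, -1, -1, -1, -1], "travel": [[0.03, 0.024, 0], [0.06, 0.048, 0], [0.09, 0.072, 0], [0.12, 0.096, 0], [0.15, 0.12, 0]], "turn": [[0, 0, 0], [0, 0, 0], [0, 0, 0], [0, 0, 0], [0, 0, 0]]}}

```text
t: 18.98
tcp_pos: [0.5793, 0.079, 0.1595]
tool_rot: [0.306, 0.952, 0.0, 0.0]
force: [0.9, 0.3, -0.6]
finger_gap: 0.154
gripper_force: 40.9
```

Request:
{"method": "apply_moves", "body": {"claw": [-1, -1, -1, -1, -1], "travel": [[0.03, 0.024, 0], [0.06, 0.048, 0], [0.09, 0.072, 0], [0.12, 0.096, 0], [0.15, 0.12, 0]], "turn": [[0, 0, 0], [0, 0, 0], [0, 0, 0], [0, 0, 0], [0, 0, 0]]}}

```text
t: 19.4
tcp_pos: [0.5376, 0.2271, 0.1594]
tool_rot: [0.306, 0.952, -0.0, -0.0]
force: [0.9, -0.1, -0.5]
finger_gap: 0.154
gripper_force: 40.9
```

Request:
{"method": "apply_moves", "body": {"claw": [-1, -1, -1, -1, -1], "travel": [[0.03, 0.024, 0], [0.06, 0.048, 0], [0.08, 0.062, 0], [0.08, 0.062, 0], [0.08, 0.062, 0]], "turn": [[0, 0, 0], [0, 0, 0], [0, 0, 0], [0, 0, 0], [0, 0, 0]]}}

```text
t: 19.82
tcp_pos: [0.5145, 0.3042, 0.1592]
tool_rot: [0.304, 0.953, -0.0, 0.0]
force: [0.6, 0.9, -0.6]
finger_gap: 0.156
gripper_force: 40.8
```

```bash
python3 -c "
from h import *
s=snap('wrist'); st=manip.sense(); P=cloud(s); save(s,'w6.png'); R,y=yawof(st); t=st['tcp_pos']
hsv=cv2.cvtColor(s['pixels'],cv2.COLOR_RGB2HSV)
z=P[...,2]-t[2]; r=np.hypot(P[...,0]-t[0],P[...,1]-t[1])
m=(z>.02)&(z<.06)&(r<.09)&(hsv[...,1]>60)
e=P[m]; f=(e-t)@R[:,0]; g=(e-t)@R[:,1]
print(m.sum(),'x',np.percentile(f,[1,99]),'y',np.percentile(g,[1,99]))
for a in (-.035,-.02,0,.02,.035):
  k=abs(g-a)<.004; print(a,k.sum(),np.median(e[k,2]-t[2]) if k.any() else 0)
for a in (.02,.03,.04,.05,.06):
  k=abs(f-a)<.004; print(a,k.sum(),np.median(e[k,2]-t[2]) if k.any() else 0)
m=(P[...,2]>.117)&(P[...,2]<.13)&(s['pixels'].min(-1)>100)
print(settle_circle(P[m][:,:2],np.array([.491,.322]),.0605))
to([.514,.3054,.1])
"
```

```text
18716 x [-0.00972305  0.07011467] y [-0.04038267  0.03988993]
-0.035 1101 0.04709151990101024
-0.02 1143 0.04715353293361618
0 5308 0.047361288354305406
0.02 1131 0.04714261284610166
0.035 1097 0.047081240382937484
0.02 1347 0.04723187839345383
0.03 5223 0.047330581969946606
0.04 3237 0.044451363666434485
0.05 967 0.04734775320531556
0.06 1028 0.04742100311919052
(array([0.49131147, 0.3214413 ]), 3567)
tcp [0.515  0.3032 0.1592] yaw 54.48 tiltz [ 0.e+00 -7.e-04 -1.e+00] -> travel [0.0026 0.0015 0.074 ] rows 1.4 turn z 0.0 rows 0.0
```

View pics/w6.png

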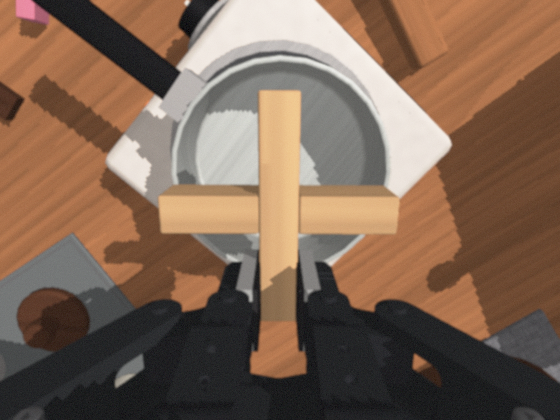

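The trivet is held level at (279,210), with the pan rim centre at (281,160). I centre it and lower into the pan.

Request:
{"method": "apply_moves", "body": {"claw": [-1, -1, -1, -1, -1], "travel": [[0.002, 0.002, 0.03], [0.002, 0.002, 0.065], [0.002, 0.002, 0.1], [0.002, 0.002, 0.13], [0.002, 0.002, 0.136]], "turn": [[0, 0, 0], [0, 0, 0], [0, 0, 0], [0, 0, 0], [0, 0, 0]]}}

```text
t: 20.28
tcp_pos: [0.5125, 0.3029, 0.0466]
tool_rot: [0.307, 0.952, -0.003, -0.003]
force: [0.4, -0.4, -0.7]
finger_gap: 0.151
gripper_force: 40.9
```

Request:
{"method": "apply_moves", "body": {"claw": [-1, -1, -1, -1, -1], "travel": [[0, 0, 0.002], [0, 0, 0.004], [0, 0, 0.005], [0, 0, 0.006], [0, 0, 0.006]], "turn": [[0, 0, 0], [0, 0, 0], [0, 0, 0], [0, 0, 0], [0, 0, 0]]}}

```text
t: 20.7
tcp_pos: [0.5157, 0.306, 0.0469]
tool_rot: [0.306, 0.952, 0.001, 0.001]
force: [0.2, -0.6, -0.1]
finger_gap: 0.152
gripper_force: 40.9
```

Request:
{"method": "apply_moves", "body": {"claw": [-1, -1, -1, -1, -1], "travel": [[0, 0, 0.001], [0, 0, 0.002], [0, 0, 0.002], [0, 0, 0.002], [0, 0, 0.002]], "turn": [[0, 0, 0], [0, 0, 0], [0, 0, 0], [0, 0, 0], [0, 0, 0]]}}

```text
t: 21.12
tcp_pos: [0.5148, 0.3058, 0.044]
tool_rot: [0.305, 0.952, 0.0, 0.0]
force: [0.6, -0.0, -0.6]
finger_gap: 0.155
gripper_force: 40.9
```

Request:
{"method": "apply_moves", "body": {"claw": [-1, -1, -1, -1, -1], "travel": [[0, 0, 0.0005], [0, 0, 0.001], [0, 0, 0.001], [0, 0, 0.001], [0, 0, 0.001]], "turn": [[0, 0, 0], [0, 0, 0], [0, 0, 0], [0, 0, 0], [0, 0, 0]]}}

```text
t: 21.53
tcp_pos: [0.5148, 0.3058, 0.0439]
tool_rot: [0.305, 0.952, 0.0, 0.0]
force: [-2.1, 0.2, 6.4]
finger_gap: 0.156
gripper_force: 41.6
```

Request:
{"method": "apply_moves", "body": {"claw": [-0.4, -0.3, -0.3, -0.3, -0.3], "travel": [[0, 0, 0], [0, 0, 0], [0, 0, 0], [0, 0, 0], [0, 0, 0]], "turn": [[0, 0, 0], [0, 0, 0], [0, 0, 0], [0, 0, 0], [0, 0, 0]]}}

```text
t: 21.95
tcp_pos: [0.5146, 0.3058, 0.043]
tool_rot: [0.306, 0.952, -0.0, -0.0]
force: [-1.5, 1.1, 1.6]
finger_gap: 0.349
gripper_force: 0.0
```

Request:
{"method": "apply_moves", "body": {"claw": [-0.3, -0.3, -0.3, -0.3, -0.3], "travel": [[0, 0, -0.02], [0, 0, -0.06], [0, 0, -0.11], [0, 0, -0.16], [0, 0, -0.2]], "turn": [[0, 0, 0], [0, 0, 0], [0, 0, 0], [0, 0, 0], [0, 0, 0]]}}

```text
t: 22.37
tcp_pos: [0.5158, 0.3057, 0.2059]
tool_rot: [0.306, 0.952, 0.001, 0.001]
force: [1.8, 0.0, -0.2]
finger_gap: 0.348
gripper_force: 0.0
```

Request:
{"method": "apply_moves", "body": {"claw": [1, 1, 1, 1, 1], "travel": [[0, 0, 0], [0, 0, 0], [0, 0, 0], [0, 0, 0], [0, 0, 0]], "turn": [[0, 0, 0], [0, 0, 0], [0, 0, 0], [0, 0, 0], [0, 0, 0]]}}

```text
t: 22.78
tcp_pos: [0.5137, 0.3051, 0.2012]
tool_rot: [0.306, 0.952, -0.001, -0.002]
force: [-0.0, 0.5, 0.0]
finger_gap: 1.002
gripper_force: 0.0
```

```bash
python3 -c "
from h import *
s=snap('wrist'); P=cloud(s); save(s,'w7.png')
m=(P[...,2]>.117)&(P[...,2]<.13)&(s['pixels'].min(-1)>100)
c,n=settle_circle(P[m][:,:2],np.array([.491,.322]),.0605); print('pan',c,n)
hsv=cv2.cvtColor(s['pixels'],cv2.COLOR_RGB2HSV); r=np.hypot(P[...,0]-c[0],P[...,1]-c[1])
m=(r<.05)&(P[...,2]>.084)&(P[...,2]<.1)&(hsv[...,1]>60); e=P[m]
print('trivet',m.sum(),cv2.minEnclosingCircle(e[:,:2].astype(np.float32)),cv2.minAreaRect(e[:,:2].astype(np.float32)),np.percentile(e[:,2],[2,50,98]))
to([.6145,.0505,.2],70)
"
```

```text
pan [0.49474643 0.32038887] 3376
trivet 3794 ((0.4951152503490448, 0.3201417028903961), 0.04222307726740837) ((0.4948037266731262, 0.32043543457984924), (0.06710471957921982, 0.06772813946008682), 10.064855575561523) [0.0891376  0.09110161 0.09259123]
tcp [0.5139 0.3052 0.2013] yaw 54.41 tiltz [-0.0034 -0.0013 -1.    ] -> travel [-0.2876 -0.1857  0.0016] rows 6.6 turn z -0.0866 rows 2.2
```

The trivet is centred in the pan, flat, with its top at z=0.091. Next is the crock.

Request:
{"method": "apply_moves", "body": {"claw": [1, 1, 1, 1, 1], "travel": [[-0.144, -0.093, 0], [-0.144, -0.093, 0], [-0.144, -0.093, 0], [-0.144, -0.093, 0], [-0.144, -0.093, 0]], "turn": [[0, 0, 0], [0, 0, 0], [0, 0, 0], [0, 0, 0], [0, 0, 0]]}}

```text
t: 23.25
tcp_pos: [0.5665, 0.1748, 0.2021]
tool_rot: [0.308, 0.951, -0.001, -0.0]
force: [-0.9, 0.5, 0.4]
finger_gap: 1.0
gripper_force: 0.0
```

Request:
{"method": "apply_moves", "body": {"claw": [1, 1, 1, 1, 1], "travel": [[-0.1, -0.065, 0], [-0.1, -0.065, 0], [-0.1, -0.065, 0], [-0.1, -0.065, 0], [-0.1, -0.065, 0]], "turn": [[0, 0, 0], [0, 0, 0], [0, 0, 0], [0, 0, 0], [0, 0, 0]]}}

```text
t: 23.67
tcp_pos: [0.5993, 0.0901, 0.2024]
tool_rot: [0.306, 0.952, 0.0, -0.001]
force: [-0.5, 0.2, -0.0]
finger_gap: 1.004
gripper_force: 0.0
```

```bash
python3 -c "
from h import *
s=snap('wrist'); P=cloud(s)
m=(P[...,2]>.094)&(P[...,2]<.104)&(abs(P[...,0]-.6165)<.05)&(abs(P[...,1]-.052)<.05); p=P[m][:,:2]
c,n=settle_circle(p,np.array([.6165,.052]),.0283); print('crock',c,n,cv2.minEnclosingCircle(p.astype(np.float32)))
m=(P[...,2]>.017)&(P[...,2]<.026)&(abs(P[...,0]-.5)<.04)&(abs(P[...,1]-.0535)<.04); 
if m.sum()>50: print('lid',cv2.minEnclosingCircle(P[m][:,:2].astype(np.float32)))
to([*c,.019])
"
```

```text
crock [0.61365294 0.05169152] 1199 ((0.6143472790718079, 0.051294032484292984), 0.030220143496990204)
lid ((0.4972337484359741, 0.05356195941567421), 0.03310754895210266)
tcp [0.599  0.0908 0.2026] yaw 54.44 tiltz [-0.0021  0.0012 -1.    ] -> travel [-0.0439 -0.029   0.2293] rows 4.5 turn z 0.0 rows 0.0
```

Request:
{"method": "apply_moves", "body": {"claw": [1, 1, 1, 1, 1], "travel": [[-0.044, -0.029, 0], [-0.044, -0.029, 0], [-0.044, -0.029, 0.03], [-0.044, -0.029, 0.05], [-0.044, -0.029, 0.06]], "turn": [[0, 0, 0], [0, 0, 0], [0, 0, 0], [0, 0, 0], [0, 0, 0]]}}

```text
t: 24.13
tcp_pos: [0.613, 0.052, 0.1531]
tool_rot: [0.305, 0.952, -0.0, -0.002]
force: [-0.5, 0.2, -0.8]
finger_gap: 1.005
gripper_force: 0.0
```

```bash
python3 -c "
from h import *
to([.614,.0517,.019])"
```

```text
tcp [0.613  0.052  0.1531] yaw 54.51 tiltz [-4.3e-03  9.0e-04 -1.0e+00] -> travel [-0.0019  0.0008  0.1676] rows 3.2 turn z 0.0 rows 0.0
```

Request:
{"method": "apply_moves", "body": {"claw": [1, 1, 1, 1, 1], "travel": [[0, 0, 0.03], [0, 0, 0.07], [0, 0, 0.11], [0, 0, 0.15], [0, 0, 0.168]], "turn": [[0, 0, 0], [0, 0, 0], [0, 0, 0], [0, 0, 0], [0, 0, 0]]}}

```text
t: 24.55
tcp_pos: [0.6122, 0.0519, 0.0172]
tool_rot: [0.305, 0.952, -0.001, -0.003]
force: [-0.8, 0.1, 0.3]
finger_gap: 1.0
gripper_force: 0.0
```

Request:
{"method": "apply_moves", "body": {"claw": [0.3, 0.3, 0.3, 0.3, 0.3], "travel": [[0, 0, 0], [0, 0, 0], [0, 0, 0], [0, 0, 0], [0, 0, 0]], "turn": [[0, 0, 0], [0, 0, 0], [0, 0, 0], [0, 0, 0], [0, 0, 0]], "newtons": 45}}

```text
t: 24.97
tcp_pos: [0.6161, 0.0502, 0.0223]
tool_rot: [0.305, 0.952, 0.0, 0.001]
force: [-1.2, 0.6, -2.7]
finger_gap: 0.701
gripper_force: 48.8
```

Request:
{"method": "apply_moves", "body": {"claw": [-0.5, -0.5, -0.5, -0.5, -0.5], "travel": [[0, 0, 0], [0, 0, 0], [0, 0, 0], [0, 0, 0], [0, 0, 0]], "turn": [[0, 0, 0], [0, 0, 0], [0, 0, 0], [0, 0, 0], [0, 0, 0]]}}

```text
t: 25.38
tcp_pos: [0.6154, 0.0499, 0.0213]
tool_rot: [0.306, 0.952, 0.0, 0.0]
force: [-0.3, 0.0, 1.2]
finger_gap: 0.7
gripper_force: 49.0
```

Request:
{"method": "apply_moves", "body": {"claw": [-0.5, -0.5, -0.5, -0.5, -0.5], "travel": [[0, 0, -0.01], [0, 0, -0.03], [0, 0, -0.05], [0, 0, -0.05], [0, 0, -0.05]], "turn": [[0, 0, 0], [0, 0, 0], [0, 0, 0], [0, 0, 0], [0, 0, 0]]}}

```text
t: 25.8
tcp_pos: [0.616, 0.0499, 0.0617]
tool_rot: [0.306, 0.952, 0.0, 0.001]
force: [-0.2, -0.3, -1.7]
finger_gap: 0.698
gripper_force: 49.2
```

Request:
{"method": "apply_moves", "body": {"claw": [-0.5, -0.5, -0.5, -0.5, -0.5], "travel": [[0, 0, -0.03], [0, 0, -0.07], [0, 0, -0.11], [0, 0, -0.15], [0, 0, -0.16]], "turn": [[0, 0, 0], [0, 0, 0], [0, 0, 0], [0, 0, 0], [0, 0, 0]]}}

```text
t: 26.22
tcp_pos: [0.618, 0.0498, 0.1932]
tool_rot: [0.305, 0.952, 0.001, 0.004]
force: [2.1, 0.4, -1.5]
finger_gap: 0.699
gripper_force: 49.9
```

Request:
{"method": "apply_moves", "body": {"claw": [-0.5, -0.5, -0.5, -0.5, -0.5], "travel": [[0.02, 0.012, 0], [0.05, 0.03, 0], [0.08, 0.047, 0], [0.12, 0.07, 0], [0.15, 0.087, 0]], "turn": [[0, 0, 0], [0, 0, 0], [0, 0, 0], [0, 0, 0], [0, 0, 0]]}}

```text
t: 26.63
tcp_pos: [0.5554, 0.178, 0.1866]
tool_rot: [0.306, 0.952, -0.0, -0.002]
force: [-0.2, 0.4, -2.9]
finger_gap: 0.7
gripper_force: 49.9
```

Request:
{"method": "apply_moves", "body": {"claw": [-0.5, -0.5, -0.5, -0.5, -0.5], "travel": [[0.03, 0.018, 0], [0.065, 0.038, 0], [0.1, 0.058, 0], [0.13, 0.075, 0], [0.15, 0.087, 0]], "turn": [[0, 0, 0], [0, 0, 0], [0, 0, 0], [0, 0, 0], [0, 0, 0]]}}

```text
t: 27.05
tcp_pos: [0.498, 0.3046, 0.1866]
tool_rot: [0.305, 0.952, -0.001, -0.002]
force: [-0.0, -0.1, -1.9]
finger_gap: 0.7
gripper_force: 49.9
```

Request:
{"method": "apply_moves", "body": {"claw": [-0.5, -0.5, -0.5, -0.5, -0.5], "travel": [[0.01, 0.007, 0], [0.02, 0.013, 0], [0.02, 0.013, 0], [0.02, 0.013, 0], [0.02, 0.013, 0]], "turn": [[0, 0, 0], [0, 0, 0], [0, 0, 0], [0, 0, 0], [0, 0, 0]]}}

```text
t: 27.47
tcp_pos: [0.4946, 0.3195, 0.1885]
tool_rot: [0.306, 0.952, -0.0, 0.0]
force: [-0.1, 0.4, -2.3]
finger_gap: 0.7
gripper_force: 49.9
```

```bash
python3 -c "
from h import *
s=snap('wrist'); st=manip.sense(); P=cloud(s); t=st['tcp_pos']; R,y=yawof(st)
m=(P[...,2]>.117)&(P[...,2]<.13)&(s['pixels'].min(-1)>90); p=P[m][:,:2]
c,n=settle_circle(p,np.array([.493,.321]),.0605); print('pan',c,n)
z=P[...,2]; r=np.hypot(P[...,0]-t[0],P[...,1]-t[1])
m=(r<.045)&(z>t[2]+.06)&(z<t[2]+.09)&(s['pixels'].min(-1)>110); e=P[m]; print('rim z-tcp',np.percentile(e[:,2]-t[2],[2,50,98]) if len(e) else 0)
m=m&(z>t[2]+.07); k,n=settle_circle(P[m][:,:2],t[:2],.0283); print('crock axis',k,n,'rel',(R.T@np.array([*(k-t[:2]),0])).round(4))
hsv=cv2.cvtColor(s['pixels'],cv2.COLOR_RGB2HSV)
m=(z>t[2]-.03)&(z<t[2]+.06)&(r<.05)&(hsv[...,1]<60)&(s['pixels'].min(-1)>110); f=(P[m]-t)@R[:,0]
for a in (0,.01,.02,.03,.04): print(a,np.percentile(z[m][f>.02]-t[2],[1,99]) if a==0 else '')
to([*(c-(k-t[:2])),.114]); save(s,'w8.png'); q=snap('side'); save(q,'s8.png',(160,60,360,210),4)
"
```

```text
pan [0.49494083 0.31997517] 2368
rim z-tcp [0.06041353 0.07308814 0.07859677]
crock axis [0.49315311 0.31964048] 6183 rel [ 0.0013 -0.0007 -0.    ]
0 [-0.00957369  0.0596257 ]
0.01 
0.02 
0.03 
0.04 
tcp [0.4947 0.3195 0.1886] yaw 54.34 tiltz [-1.e-04 -5.e-04 -1.e+00] -> travel [-0.0015  0.0017  0.0932] rows 1.8 turn z 0.0 rows 0.0
```

View pics/w8.png

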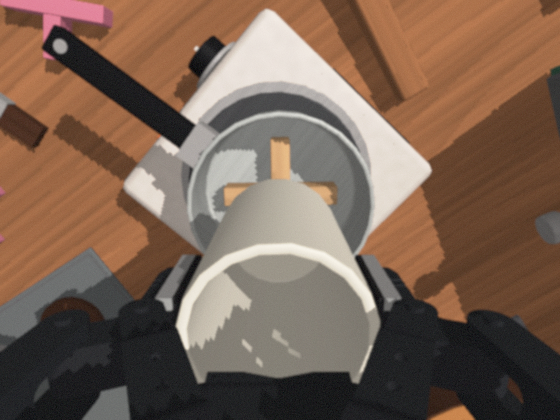

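The picture shows the crock upright in the grip above the pan (rim centre near (280,195)), with the trivet flat in the pan at (280,190). I lower it.

Request:
{"method": "apply_moves", "body": {"claw": [-0.5, -0.5, -0.5, -0.5, -0.5], "travel": [[-0.001, 0.001, 0.02], [-0.001, 0.001, 0.05], [-0.001, 0.001, 0.075], [-0.001, 0.001, 0.088], [-0.001, 0.001, 0.092]], "turn": [[0, 0, 0], [0, 0, 0], [0, 0, 0], [0, 0, 0], [0, 0, 0]]}}

```text
t: 27.98
tcp_pos: [0.4942, 0.3195, 0.1132]
tool_rot: [0.306, 0.952, -0.001, -0.002]
force: [-0.6, -0.2, -1.8]
finger_gap: 0.698
gripper_force: 49.8
```

Request:
{"method": "apply_moves", "body": {"claw": [-0.5, -0.5, -0.5, -0.5, -0.5], "travel": [[0, 0, 0.001], [0, 0, 0.003], [0, 0, 0.005], [0, 0, 0.006], [0, 0, 0.006]], "turn": [[0, 0, 0], [0, 0, 0], [0, 0, 0], [0, 0, 0], [0, 0, 0]]}}

```text
t: 28.4
tcp_pos: [0.4955, 0.321, 0.1111]
tool_rot: [0.305, 0.952, 0.0, 0.001]
force: [0.5, 0.8, -2.3]
finger_gap: 0.699
gripper_force: 49.9
```

Request:
{"method": "apply_moves", "body": {"claw": [-0.5, -0.5, -0.5, -0.5, -0.5], "travel": [[0, 0, 0.001], [0, 0, 0.002], [0, 0, 0.002], [0, 0, 0.002], [0, 0, 0.002]], "turn": [[0, 0, 0], [0, 0, 0], [0, 0, 0], [0, 0, 0], [0, 0, 0]]}}

```text
t: 28.82
tcp_pos: [0.4952, 0.3208, 0.1088]
tool_rot: [0.306, 0.952, 0.0, 0.0]
force: [-0.8, -0.4, -2.3]
finger_gap: 0.701
gripper_force: 49.9
```

Request:
{"method": "apply_moves", "body": {"claw": [-0.5, -0.5, -0.5, -0.5, -0.5], "travel": [[0, 0, 0.0005], [0, 0, 0.001], [0, 0, 0.0015], [0, 0, 0.0015], [0, 0, 0.0015]], "turn": [[0, 0, 0], [0, 0, 0], [0, 0, 0], [0, 0, 0], [0, 0, 0]]}}

```text
t: 29.23
tcp_pos: [0.4952, 0.3208, 0.1082]
tool_rot: [0.305, 0.952, 0.0, 0.0]
force: [-1.1, -1.0, 4.6]
finger_gap: 0.7
gripper_force: 50.3
```

Contact is made, so I release slowly, then rise.

Request:
{"method": "apply_moves", "body": {"claw": [0.5, 0.6, 0.8, 1, 1], "travel": [[0, 0, 0], [0, 0, 0], [0, 0, 0], [0, 0, 0], [0, 0, 0]], "turn": [[0, 0, 0], [0, 0, 0], [0, 0, 0], [0, 0, 0], [0, 0, 0]]}}

```text
t: 29.65
tcp_pos: [0.4951, 0.3208, 0.1074]
tool_rot: [0.306, 0.952, -0.0, -0.0]
force: [0.7, -0.5, -0.3]
finger_gap: 1.0
gripper_force: 0.0
```

Request:
{"method": "apply_moves", "body": {"claw": [1, 1, 1, 1, 1], "travel": [[0, 0, -0.02], [0, 0, -0.06], [0, 0, -0.1], [0, 0, -0.15], [0, 0, -0.18]], "turn": [[0, 0, 0], [0, 0, 0], [0, 0, 0], [0, 0, 0], [0, 0, 0]]}}

```text
t: 30.07
tcp_pos: [0.4965, 0.3214, 0.2554]
tool_rot: [0.306, 0.952, 0.002, 0.002]
force: [0.6, 0.2, 0.2]
finger_gap: 0.998
gripper_force: 0.0
```

Request:
{"method": "apply_moves", "body": {"claw": [0.2, 0.2, 0.2, 0.2, 0.2], "travel": [[-0.07, -0.06, 0], [-0.07, -0.06, 0], [-0.07, -0.06, 0], [-0.07, -0.06, 0], [-0.07, -0.06, 0]], "turn": [[0, 0, 0], [0, 0, 0], [0, 0, 0], [0, 0, 0], [0, 0, 0]]}}

```text
t: 30.48
tcp_pos: [0.5125, 0.2493, 0.2514]
tool_rot: [0.306, 0.952, 0.0, -0.0]
force: [0.2, 0.1, -0.1]
finger_gap: 0.597
gripper_force: 0.0
```

```bash
python3 -c "
from h import *
s=snap('wrist'); P=cloud(s); z=P[...,2]; np.savez('w9.npz',**s)
m=(z>.117)&(z<.13)&(s['pixels'].min(-1)>90); c,n=settle_circle(P[m][:,:2],np.array([.495,.32]),.0605); print('pan',c,n)
r=np.hypot(P[...,0]-c[0],P[...,1]-c[1]); m=(r<.05)&(z>.178)&(z<.195)&(s['pixels'].min(-1)>110); e=P[m]
k,n=settle_circle(e[:,:2],c,.0283); print('crock',k,n,cv2.minEnclosingCircle(e[:,:2].astype(np.float32)),np.percentile(e[:,2],[2,50,98]))
A=np.c_[e[:,:2]-k,np.ones(len(e))]; print('tilt',np.linalg.lstsq(A,e[:,2],rcond=None)[0])
to([.4975,.0537,.15])
"
```

```text
pan [0.49459647 0.31971006] 2669
crock [0.49398845 0.32000071] 2051 ((0.4944206476211548, 0.3205157518386841), 0.030002187937498093) [0.17872588 0.18577934 0.18743968]
tilt [-0.01871206 -0.0120573   0.18513881]
tcp [0.5124 0.2498 0.2513] yaw 54.44 tiltz [-7.e-04  4.e-04 -1.e+00] -> travel [-0.1275 -0.2101  0.1265] rows 5.3 turn z 0.0 rows 0.0
```

The crock stands centred on the trivet, with its rim level at z≈0.186. Last is the lid.

Request:
{"method": "apply_moves", "body": {"claw": [0.2, 0.2, 0.2, 0.2, 0.2], "travel": [[-0.08, -0.14, 0], [-0.08, -0.14, 0], [-0.08, -0.14, 0], [-0.08, -0.14, 0], [-0.08, -0.14, 0]], "turn": [[0, 0, 0], [0, 0, 0], [0, 0, 0], [0, 0, 0], [0, 0, 0]]}}

```text
t: 30.95
tcp_pos: [0.4994, 0.1199, 0.2514]
tool_rot: [0.307, 0.952, 0.0, -0.0]
force: [-0.5, 0.5, -0.3]
finger_gap: 0.598
gripper_force: 0.0
```

Request:
{"method": "apply_moves", "body": {"claw": [0.2, 0.2, 0.2, 0.2, 0.2], "travel": [[-0.047, -0.07, 0.12], [-0.047, -0.07, 0.12], [-0.047, -0.07, 0.12], [-0.047, -0.07, 0.12], [-0.047, -0.07, 0.12]], "turn": [[0, 0, 0], [0, 0, 0], [0, 0, 0], [0, 0, 0], [0, 0, 0]]}}

```text
t: 31.37
tcp_pos: [0.497, 0.0547, 0.1543]
tool_rot: [0.306, 0.952, 0.0, -0.002]
force: [-0.1, -0.3, 0.5]
finger_gap: 0.6
gripper_force: 0.0
```

```bash
python3 -c "
from h import *
s=snap('wrist'); P=cloud(s); z=P[...,2]; r=np.hypot(P[...,0]-.498,P[...,1]-.0537)
for a,b in((.017,.026),(.036,.05)):
  m=(r<.045)&(z>a)&(z<b); print(m.sum(), cv2.minEnclosingCircle(P[m][:,:2].astype(np.float32)) if m.any() else 0, P[m].mean(0))
to([.498,.0537,-.004])
"
```

```text
3909 ((0.4973372519016266, 0.053518522530794144), 0.032951515167951584) [0.49553948 0.05475048 0.02095641]
754 ((0.4972990155220032, 0.053618621081113815), 0.012036117725074291) [0.49643725 0.05421327 0.04436827]
tcp [0.4983 0.0549 0.1556] yaw 54.47 tiltz [-1.e-04  9.e-04 -1.e+00] -> travel [-0.0008 -0.0016  0.1995] rows 3.8 turn z 0.0 rows 0.0
```

Request:
{"method": "apply_moves", "body": {"claw": [0.2, 0.2, 0.2, 0.2, 0.2], "travel": [[0, -0.002, 0.04], [0, -0.002, 0.09], [0, -0.002, 0.14], [0, -0.002, 0.18], [0, -0.002, 0.198]], "turn": [[0, 0, 0], [0, 0, 0], [0, 0, 0], [0, 0, 0], [0, 0, 0]]}}

```text
t: 31.83
tcp_pos: [0.4969, 0.0541, -0.0047]
tool_rot: [0.305, 0.953, 0.0, -0.001]
force: [-0.3, 0.0, 0.4]
finger_gap: 0.598
gripper_force: 0.0
```

Request:
{"method": "apply_moves", "body": {"claw": [-0.3, -0.3, -1, -1, -1], "travel": [[0, 0, 0], [0, 0, 0], [0, 0, 0], [0, 0, 0], [0, 0, 0]], "turn": [[0, 0, 0], [0, 0, 0], [0, 0, 0], [0, 0, 0], [0, 0, 0]], "newtons": 35}}

```text
t: 32.25
tcp_pos: [0.4982, 0.0523, -0.0011]
tool_rot: [0.305, 0.952, 0.0, 0.002]
force: [-0.3, 0.3, -0.1]
finger_gap: 0.259
gripper_force: 34.3
```

Request:
{"method": "apply_moves", "body": {"claw": [-1, -1, -1, -1, -1], "travel": [[0, 0, 0], [0, 0, 0], [0, 0, 0], [0, 0, 0], [0, 0, 0]], "turn": [[0, 0, 0], [0, 0, 0], [0, 0, 0], [0, 0, 0], [0, 0, 0]]}}

```text
t: 32.67
tcp_pos: [0.4981, 0.0522, -0.0013]
tool_rot: [0.306, 0.952, 0.001, 0.002]
force: [0.1, 2.1, 7.9]
finger_gap: 0.257
gripper_force: 34.9
```

Request:
{"method": "apply_moves", "body": {"claw": [-1, -1, -1, -1, -1], "travel": [[0, 0, -0.01], [0, 0, -0.03], [0, 0, -0.05], [0, 0, -0.05], [0, 0, -0.05]], "turn": [[0, 0, 0], [0, 0, 0], [0, 0, 0], [0, 0, 0], [0, 0, 0]]}}

```text
t: 33.08
tcp_pos: [0.4973, 0.0519, 0.0382]
tool_rot: [0.306, 0.952, 0.0, 0.001]
force: [-0.5, -0.4, -1.0]
finger_gap: 0.257
gripper_force: 34.6
```

Request:
{"method": "apply_moves", "body": {"claw": [-1, -1, -1, -1, -1], "travel": [[0, 0, -0.03], [0, 0, -0.07], [0, 0, -0.12], [0, 0, -0.17], [0, 0, -0.21]], "turn": [[0, 0, 0], [0, 0, 0], [0, 0, 0], [0, 0, 0], [0, 0, 0]]}}

```text
t: 33.5
tcp_pos: [0.4965, 0.052, 0.2069]
tool_rot: [0.306, 0.952, -0.0, 0.0]
force: [0.2, -0.0, -0.9]
finger_gap: 0.257
gripper_force: 34.6
```

Request:
{"method": "apply_moves", "body": {"claw": [-1, -1, -1, -1, -1], "travel": [[0.01, 0.014, -0.02], [0.03, 0.041, -0.03], [0.05, 0.068, -0.03], [0.07, 0.096, -0.03], [0.09, 0.123, -0.03]], "turn": [[0, 0, 0], [0, 0, 0], [0, 0, 0], [0, 0, 0], [0, 0, 0]]}}

```text
t: 33.92
tcp_pos: [0.4947, 0.1749, 0.2285]
tool_rot: [0.306, 0.952, -0.0, -0.001]
force: [-1.1, -0.3, 0.4]
finger_gap: 0.254
gripper_force: 34.6
```

Request:
{"method": "apply_moves", "body": {"claw": [-1, -1, -1, -1, -1], "travel": [[0.02, 0.027, 0], [0.04, 0.055, 0], [0.06, 0.082, 0], [0.08, 0.109, 0], [0.09, 0.123, 0]], "turn": [[0, 0, 0], [0, 0, 0], [0, 0, 0], [0, 0, 0], [0, 0, 0]]}}

```text
t: 34.33
tcp_pos: [0.4931, 0.2983, 0.228]
tool_rot: [0.305, 0.952, -0.0, -0.001]
force: [0.2, -0.0, 0.1]
finger_gap: 0.258
gripper_force: 34.6
```

Request:
{"method": "apply_moves", "body": {"claw": [-1, -1, -1, -1, -1], "travel": [[0.01, 0.013, 0], [0.016, 0.023, 0], [0.016, 0.023, 0], [0.016, 0.023, 0], [0.016, 0.023, 0]], "turn": [[0, 0, 0], [0, 0, 0], [0, 0, 0], [0, 0, 0], [0, 0, 0]]}}

```text
t: 34.75
tcp_pos: [0.4944, 0.3172, 0.229]
tool_rot: [0.306, 0.952, -0.001, -0.0]
force: [-0.1, -1.0, -0.9]
finger_gap: 0.258
gripper_force: 34.6
```

```bash
python3 -c "
from h import *
s=snap('wrist'); st=manip.sense(); P=cloud(s); z=P[...,2]; t=st['tcp_pos']; R,y=yawof(st); save(s,'w10.png'); np.savez('w10.npz',**s)
r=np.hypot(P[...,0]-t[0],P[...,1]-t[1]); f=(P-t)@R[:,0]; g=(P-t)@R[:,1]
m=(r<.045)&(z>t[2]+.005)&(z<t[2]+.032)&(s['pixels'].max(-1)>30)
e=P[m]; print('flange',m.sum(),np.percentile(z[m]-t[2],[2,50,98]),'f',np.percentile(f[m],[1,99.5]),'g',np.percentile(g[m],[.5,99.5]))
k=m&(f>.015)&(z>t[2]+.015); q=np.c_[f[k],g[k],np.ones(k.sum())]; print('plane',np.linalg.lstsq(q,z[k]-t[2],rcond=None)[0],k.sum())
# lid axis by outer edge fit
from scipy.optimize import least_squares as L
fg=np.c_[f[k],g[k]]; d=np.hypot(*fg.T); hull=cv2.convexHull(fg.astype(np.float32))[:,0]; h=hull[(hull[:,0]>.012)]
print('axis rel', L(lambda x:np.hypot(*(h-x).T)-.033,[0,0],loss='soft_l1',f_scale=.001).x,len(h))
to([.4943,.3203,.19])
"
```

```text
flange 9387 [0.01802215 0.02229921 0.02374889] f [-0.02910497  0.0335478 ] g [-0.03222517  0.03094158]
plane [-0.10334253  0.00660437  0.02438488] 4761
axis rel [ 0.00068362 -0.00065082] 32
tcp [0.4945 0.3172 0.2292] yaw 54.35 tiltz [-4.e-04 -7.e-04 -1.e+00] -> travel [0.0025 0.0031 0.0489] rows 0.9 turn z 0.0 rows 0.0
```

View pics/w10.png

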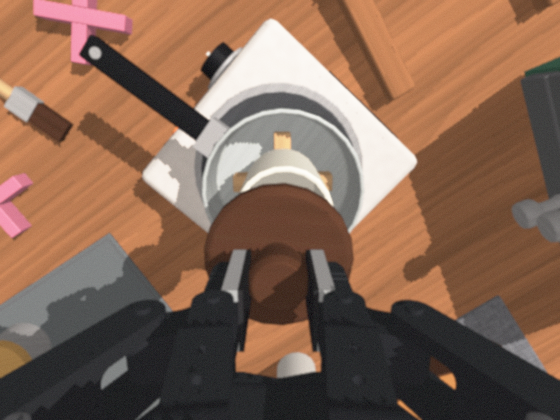

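The lid is held about level at (279,245), with the crock rim behind it at (285,185) and the pan around. I centre it and lower to just above the rim.

Request:
{"method": "apply_moves", "body": {"claw": [-1, -1, -1, -1, -1], "travel": [[0.002, 0.004, 0], [0.002, 0.004, 0.015], [0.002, 0.004, 0.03], [0.002, 0.004, 0.04], [0.002, 0.004, 0.04]], "turn": [[0, 0, 0], [0, 0, 0], [0, 0, 0], [0, 0, 0], [0, 0, 0]]}}

```text
t: 35.22
tcp_pos: [0.4938, 0.3209, 0.1954]
tool_rot: [0.306, 0.952, -0.001, -0.002]
force: [-0.6, 0.1, -1.0]
finger_gap: 0.249
gripper_force: 34.6
```

Request:
{"method": "apply_moves", "body": {"claw": [-1, -1, -1, -1, -1], "travel": [[0, 0, 0.003], [0, 0, 0.006], [0, 0, 0.008], [0, 0, 0.008], [0, 0, 0.008]], "turn": [[0, 0, 0], [0, 0, 0], [0, 0, 0], [0, 0, 0], [0, 0, 0]]}}

```text
t: 35.63
tcp_pos: [0.4951, 0.322, 0.1911]
tool_rot: [0.306, 0.952, 0.0, 0.0]
force: [-0.2, 0.2, -1.1]
finger_gap: 0.257
gripper_force: 34.6
```

```bash
python3 -c "
from h import *
to([.4938,.3207,.172])
s=snap('wrist'); P=cloud(s); z=P[...,2]; st=manip.sense(); t=st['tcp_pos']; R,y=yawof(st); f=(P-t)@R[:,0]; g=(P-t)@R[:,1]
b=s['pixels'].min(-1)>110; k=(abs(f)<.07)&(abs(g)<.05)&(z>.13)&(z<.192)&b&(f>.02)
print('crock vis',k.sum(), 'fmax',np.percentile(f[k],99.5),'g',np.percentile(g[k],[.5,99.5]),'z',np.percentile(z[k],[1,99]))
"
```

```text
tcp [0.4951 0.322  0.1911] yaw 54.42 tiltz [ 5.e-04  2.e-04 -1.e+00] -> travel [ 0.0004 -0.0022  0.0239] rows 0.5 turn z 0.0 rows 0.0
crock vis 1168 fmax 0.029529560395575728 g [-0.02323446  0.01957007] z [0.13066343 0.18369697]
```

Request:
{"method": "apply_moves", "body": {"claw": [-1, -1, -1, -1, -1], "travel": [[-0.001, -0.0015, 0.002], [-0.001, -0.0015, 0.006], [-0.001, -0.0015, 0.01], [-0.001, -0.0015, 0.014], [-0.001, -0.0015, 0.014]], "turn": [[0, 0, 0], [0, 0, 0], [0, 0, 0], [0, 0, 0], [0, 0, 0]]}}

```text
t: 36.1
tcp_pos: [0.4943, 0.3202, 0.1786]
tool_rot: [0.306, 0.952, -0.001, -0.001]
force: [-0.6, -0.3, -0.1]
finger_gap: 0.26
gripper_force: 34.6
```

Request:
{"method": "apply_moves", "body": {"claw": [-1, -1, -1, -1, -1], "travel": [[0, 0, 0.002], [0, 0, 0.004], [0, 0, 0.006], [0, 0, 0.007], [0, 0, 0.007]], "turn": [[0, 0, 0], [0, 0, 0], [0, 0, 0], [0, 0, 0], [0, 0, 0]]}}

```text
t: 36.52
tcp_pos: [0.4948, 0.3204, 0.1738]
tool_rot: [0.306, 0.952, -0.0, -0.0]
force: [0.7, -0.2, -0.6]
finger_gap: 0.259
gripper_force: 34.6
```

Request:
{"method": "apply_moves", "body": {"claw": [-1, -1, -1, -1, -1], "travel": [[0, 0, 0.001], [0, 0, 0.002], [0, 0, 0.002], [0, 0, 0.002], [0, 0, 0.002]], "turn": [[0, 0, 0], [0, 0, 0], [0, 0, 0], [0, 0, 0], [0, 0, 0]]}}

```text
t: 36.93
tcp_pos: [0.4951, 0.3206, 0.1727]
tool_rot: [0.305, 0.952, 0.0, 0.0]
force: [-0.2, 0.3, 2.4]
finger_gap: 0.26
gripper_force: 34.8
```

Contact comes at exactly the seated depth, so I release and rise.

Request:
{"method": "apply_moves", "body": {"claw": [-0.4, -0.3, -0.1, 0.2, 0.2], "travel": [[0, 0, 0], [0, 0, 0], [0, 0, 0], [0, 0, 0], [0, 0, 0]], "turn": [[0, 0, 0], [0, 0, 0], [0, 0, 0], [0, 0, 0], [0, 0, 0]]}}

```text
t: 37.35
tcp_pos: [0.4948, 0.3204, 0.1723]
tool_rot: [0.306, 0.952, -0.0, -0.0]
force: [-0.7, 0.1, 1.0]
finger_gap: 0.598
gripper_force: 0.0
```

Request:
{"method": "apply_moves", "body": {"claw": [0.2, 0.2, 0.2, 0.2, 0.2], "travel": [[0, 0, -0.01], [0, 0, -0.03], [0, 0, -0.06], [0, 0, -0.1], [0, 0, -0.12]], "turn": [[0, 0, 0], [0, 0, 0], [0, 0, 0], [0, 0, 0], [0, 0, 0]]}}

```text
t: 37.77
tcp_pos: [0.4964, 0.3211, 0.2725]
tool_rot: [0.305, 0.952, 0.002, 0.002]
force: [0.0, 0.2, 0.8]
finger_gap: 0.6
gripper_force: 0.0
```

Request:
{"method": "apply_moves", "body": {"claw": [0.2, 0.2, 0.2, 0.2, 0.2], "travel": [[-0.1, -0.06, 0], [-0.1, -0.06, 0], [-0.1, -0.06, 0], [-0.1, -0.06, 0], [-0.1, -0.06, 0]], "turn": [[0, 0, 0], [0, 0, 0], [0, 0, 0], [0, 0, 0], [0, 0, 0]]}}

```text
t: 38.18
tcp_pos: [0.532, 0.2348, 0.2687]
tool_rot: [0.306, 0.952, 0.0, -0.0]
force: [-0.7, -0.5, -0.4]
finger_gap: 0.597
gripper_force: 0.0
```

```bash
python3 -c "
from h import *
s=snap('wrist'); P=cloud(s); z=P[...,2]
m=(z>.117)&(z<.13)&(s['pixels'].min(-1)>90); c,n=settle_circle(P[m][:,:2],np.array([.495,.32]),.0605); print('pan',c,n)
r=np.hypot(P[...,0]-c[0],P[...,1]-c[1])
for nm,a,b in(('flange',.186,.201),('knob',.213,.23)):
  m=(r<.05)&(z>a)&(z<b); e=P[m]; k=cv2.minEnclosingCircle(e[:,:2].astype(np.float32)); print(nm,m.sum(),k,np.percentile(e[:,2],[2,50,98]))
  if nm=='flange':
    u=e[e[:,2]>.19]; print('tilt',np.linalg.lstsq(np.c_[u[:,:2]-k[0],np.ones(len(u))],u[:,2],rcond=None)[0])
print(manip.sense()['force'],manip.sense()['t'])
"
```

```text
pan [0.49479607 0.31961368] 2527
flange 7465 ((0.49395281076431274, 0.32050642371177673), 0.0329936183989048) [0.19283582 0.19508539 0.19661481]
tilt [0.00040863 0.00176565 0.19503878]
knob 1485 ((0.49388042092323303, 0.3205168843269348), 0.012152275070548058) [0.21515865 0.21892903 0.22047449]
[-0.12066112 -0.56333652 -0.12195314] 38.2333
```

Flange top is at 0.195 (the seated value), it is level, and it sits on the crock's axis. All pieces are released, so I hand the job in.

```bash
python3 -c "
from station import manip
print(manip.sign_off())"
```

```text
the job is handed in; nothing more can be done
None
```

The double boiler is built on the hotplate and handed in at about 38 s (no verdict came back): pan about 5 mm off the plate centre, trivet and crock centred in it, lid level at seated height, and the tin, bottle and jar never approached; my first grasp missed the pan handle because the reported TCP reads about 34 mm below the real fingertips, and I corrected for that from then on.

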